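# Latch the split planter mould shut

### The job

Close the draw latch on the cement-planter mould so that its two halves are pulled together: get the latch's loop in behind and under the hook on the sliding half while the lever is still up, then press the lever down over centre until it lies fully shut and stays there. Work gently, by feel - nothing on the mould may be pushed or hit hard (about 2.5 kg of force is too much) - leave the pot, bowl and cup beside it where they stand, and let go at the end.

Things in the scene. Friction and masses are not known exactly. Their poses are not given: they have to be found in the camera images.
- mould: Grey two-part casting mould, 85 high, fixed on the table. Origin on the table straight below the lever pin; z up, y along the latch from lever to hook, x towards the cavity (x 35 to 165 mm, with a terracotta core). The latch is on the near ledge (x -45 to 35, top 60 high; fixed half y -110 to 20 mm, sliding half y 20 to 110).
- lever_pin (a point): Lever's pin, along the mould's x, at (0, 0, 84) mm of the mould; fixed. The loop's pin rides on the lever 20 mm from this pin, at angle (3.40 - lever) rad, measured from the mould's y axis upwards.
- lever_tip (a point): Handle's end, middle of its outer face (the upper face when shut). The handle is a flat steel plate 28 mm wide (x +-14), reaching 68 mm from the lever pin at angle (3.14 - lever) from y upwards; its outer face lies 8 to 10 mm off the radial line, its inner face 4 mm.
- lever (a joint): Lever angle, rad: 0 = shut, handle flat to -y; 1.57 upright; 2.15 = stop, handle leaning 33 degrees to the hook. Stays by friction (1 to 2 N moves it). With the loop in the hook it needs about 7 N at 55 mm from the pin, mostly near 0.7 rad; past dead centre (0.3 to 0.4 rad) it goes shut, or sticks by friction near 0.1: press it right down; it stays.
- loop (a joint): Loop's angle to the lever, rad, growing as its bar is raised: the line from loop pin to bar stands (loop - lever) rad above the mould's y axis. Friction (0.7 N at the bar) keeps it where it is left, so turning the lever carries the loop along and lifts it off, unless the bar is already under the hook's nose.
- loop_bar (a point): Centre of the loop's bar: round steel, 10 mm thick, 52 long, along x, on two 6 mm side rods (x +-23 mm), 70 mm from the loop's pin. With the lever at its forward stop the bar comes down 12 to 15 mm beyond (+y of) its seat, clear of the nose; with the lever at 1.57 or less it lands on the hook.
- hook (a point): Seat of the bar's centre in the hook on the sliding half, with the hook at the foot of its slots; it is truly screwed on 2 to 16 mm higher, unmeasured: feel for it. Axes as the mould. Hook 22 mm wide: flat saddle 5 mm below the seat, 25 mm long to +y; wall 5 mm to -y; nose over it, 7 to 13 mm above the seat, ending 3.5 mm to +y.
- gap (a joint): Opening between the halves, m: 0 = shut, about 0.0015 latched, 0.006 as found; springs push it open (13 N per mm). To hook, the bar is laid on the saddle, then pushed from behind to -y 12 to 15 mm (3 to 8 N, jerky; the lever leans back to about 1.3 rad) until it stops on the wall. Saddle and nose are rigid in height.
- clay_pot: Loose solid terracotta pot form, 82 mm wide, 68 high, bystander; origin under its centre.
- paper_bowl: Loose brown card bowl, 116 mm wide, 50 high, bystander; origin under its centre.
- cup: Loose clear plastic cup, 72 mm wide, 90 high, bystander; origin under its centre.

How it is judged (in metres and radians):
On the way, in this order (a step that is already met when the one before it is completed fails the run):
1. the loop's bar is seated in the hook, under its nose, while the lever is still up (above 0.7 rad) (y of loop_bar in the frame of hook between -0.005 and 0.004 m and z of loop_bar in the frame of hook between -0.001 and 0.0195 m and value of joint lever above 0.7 rad), for 0.2 s.
2. the lever is pressed down over centre (below 0.08 rad) (y of loop_bar in the frame of hook between -0.005 and 0.004 m and z of loop_bar in the frame of hook between -0.001 and 0.0195 m and value of joint lever below 0.08 rad), for 0.2 s.
At the end, for the whole second after the job is handed in: The loop's bar is in the hook (within 5 mm of its seat point along the latch and 0 to 19 mm above it), the lever lies shut (below 0.06 rad) and still, the gap between the halves is under 3 mm, the pot, bowl and cup are within 30 mm of where they stood, and the robot has let go (y of loop_bar in the frame of hook between -0.005 and 0.004 m and z of loop_bar in the frame of hook between -0.001 and 0.0195 m and value of joint lever below 0.06 rad and value of joint gap below 0.003 m and velocity of joint lever between -0.1 and 0.1 rad/s and distance of each of clay_pot, paper_bowl, cup from where it was at the start of the episode below 0.03 m); the robot touches nothing.
It fails at once if the mould or any part of its latch is pushed with more than 25 N (contact force between any of the fingers, the arm and mould above 25 N).
It fails at once if a bystander is shifted by more than 30 mm (distance of any of clay_pot, paper_bowl, cup from where it was at the start of the episode above 0.03 m).
It also fails if it takes over 72 s, if anything falls off the work surface, if the arm or the gripper's body presses on something with over 40 N, if the wrist force passes 120 N, or if a joint passes its speed limit or range.

### The arm

A 6-joint arm with a two-finger parallel gripper is mounted at the origin on the work surface. World frame = base frame: x ahead of the robot, y to its left, z up, the work surface at z = 0. Lengths are in mm, angles in degrees, forces in N, time in s.
With the tool pointing down it reaches from about 350 to 725 mm from the base axis. Payload 4.3 kg.
Tool frame: the origin (TCP) lies at the very end of the fingers, on their centre line; the grasp point (between the pads) lies 19 mm behind it; y points along the fingers, x is the direction in which the jaws open and shut, and the axes are right-handed (so a half turn about y gives the same grasp; the last joint's range is limited). The gripper opens to 85 mm and grips with 20 to 120 N. Pads are 22 mm wide; open, the fingers measure 114 mm over their backs; the gripper's body (76 mm by 85 mm) begins 54 mm behind the grasp point. The pads swing forward as they close: fully open they stand 13 mm farther back than shut.
Start: joints at [63.753, 21.618, 4.641, 73.018, 0, 83.68], TCP at [195.987, 540.609, 208.629] pointing down, gripper open.
Joint ranges: [-156.06, 156.06], [-48.1, 94.91], [-58.44, 69.94], [-101.28, 121.22], [-78.64, 73.56], [-180, 180]. Speed limits (degrees/s): [147.25, 147.25, 180, 180, 180, 180].

### API

Orientations are given as [roll, pitch, yaw] about the fixed x, y, z axes, in that order (R = Rz(yaw) Ry(pitch) Rx(roll)).
In Python, from plant import get_obs, snapshot, camera_params, job_done gives the robot as it stands.
- The arm moves only by the tool step_arm, never from a script. Its argument "rows" is a list of rows, each an object with "claw": the finger opening in cm, from 0 to 8.54; "translation": the shift along the world's x, y, z in cm, a list of three; "dr": the turn, a rotation vector about the world's x, y, z in units of 5 degrees (1.0 is 5 degrees), a list of three. A call has 1 to 10 rows; each row shifts and turns the pose as measured when the row begins; what a row does not reach is not made up. A row lasts 1/12 s, in which the tool goes at most 41.7 mm and 7.16 degrees, less where a joint would pass 70% of its speed; a pose out of reach is approached as far as the arm can. A call with a gripper value outside its range is refused whole. The fingers move at their own pace and stop on an object; "newtons" is the grip in N (left out, the last holds). Time passes only in rows, so rows that do not move let the fingers close. It gives the time, the measured TCP pose, the force and the opening at its end, in the units of the state.
- get_obs(): the state, without advancing time (a new reading comes with each control period).
- snapshot(name): name is "scene" or "top"; returns the picture (480x640x3 uint8, red, green, blue); there is no depth.
- camera_params(name): a dict with "mtx" (3x3 intrinsics, pixels), "rvec" (rotation vector, rad) and "tvec" (3), from world to camera coordinates, as OpenCV has them. Camera axes: x right, y down, z forward; pixel columns grow to the right and rows downward; lengths in mm; the calibration is good to about 2 mm. A picture is of the moment at which its call begins. camera_params takes no time and is no camera call.
- job_done(): hands the job in, once; it reports no verdict.
The state is a dict: "clock": time; "q": joint angles; "joint_velocities": joint speeds; "effort": joint torques, N m; "tcp_pos": TCP position; "tool_rot": TCP orientation; "ft_force": force on the tool from outside, world axes, zero at the start; "ft_torque": the same for the moment, N m; "gripper_width": finger opening in mm.
Only numpy, scipy, OpenCV 4.12 (cv2) and the standard library are available. Lean on these libraries where they do the work, as an engineer would, in place of code of your own. Each camera call takes 0.05 s, during which the arm holds its last target.

## Working session

There is one attempt and no reset: what is moved stays moved. The work goes in short steps, Python scripts to look and compute and a tool call to move; the robot and the scene stay as the last step left them, time stands still between calls to the robot, and variables do not carry over. Pictures are saved under pics/ and viewed, and the job is handed in when it is done.

Besides the shell and the picture viewer there is one more tool, called after ">>>" as name(argument=value, ...), one argument or row to a line, values as JSON. step_arm: Moves the arm, as the interface text tells. Its arguments: {"type":"object","properties":{"rows":{"type":"array","items":{"type":"object","properties":{"claw":{"type":"number"},"translation":{"type":"array","items":{"type":"number"}},"dr":{"type":"array","items":{"type":"number"}}}}},"newtons":{"type":"number"}},"required":["rows"]}

```bash
ls; mkdir -p pics
python3 - <<'E'
from plant import *
import cv2
print(get_obs())
for n in("scene","top"):
    cv2.imwrite(f"pics/{n}0.png",snapshot(n)[:,:,::-1]); print(n,camera_params(n))
E
```

```text
pics
{'clock': 0.0, 'q': array([ 6.37517158e+01,  2.16613924e+01,  4.56249452e+00,  7.30197843e+01,
       -2.07529931e-04,  8.36809777e+01]), 'joint_velocities': array([ 0.01539426, -0.06450977, -0.07891012,  0.03846059,  0.09101884,
       -0.00553251]), 'effort': array([ 3.06718039e-04, -4.63605452e+01,  2.69873500e+01,  2.07909406e-02,
       -3.03545739e-04, -4.04951550e-06]), 'tcp_pos': array([195.66406924, 539.92259108, 207.66301509]), 'tool_rot': array([-89.98714358,   0.11798398,  70.07075159]), 'ft_force': array([ 0.46156148,  0.13836857, -0.08433106]), 'ft_torque': array([-0.03691001, -0.04283932, -0.0415744 ]), 'gripper_width': 85.25842890625722}
scene {'mtx': array([[570.68215757,   0.        , 308.43120277],
       [  0.        , 570.68215757, 241.51568002],
       [  0.        ,   0.        ,   1.        ]]), 'rvec': array([ 2.1708164 ,  0.76040539, -0.3410015 ]), 'tvec': array([-506.81427308, -162.15788034, 1250.92264692])}
top {'mtx': array([[478.70701681,   0.        , 330.27543898],
       [  0.        , 478.70701681, 243.59452573],
       [  0.        ,   0.        ,   1.        ]]), 'rvec': array([ 2.11554889, -2.11008519,  0.21289582]), 'tvec': array([ 67.31481522, 611.29163543, 841.10983409])}
```

View pics/scene0.png

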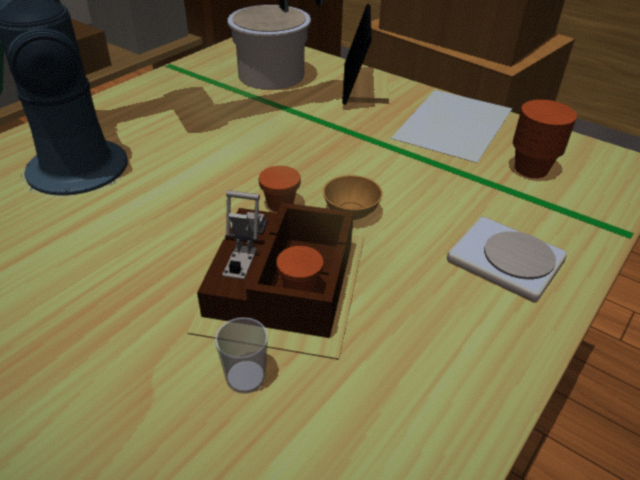

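View pics/top0.png

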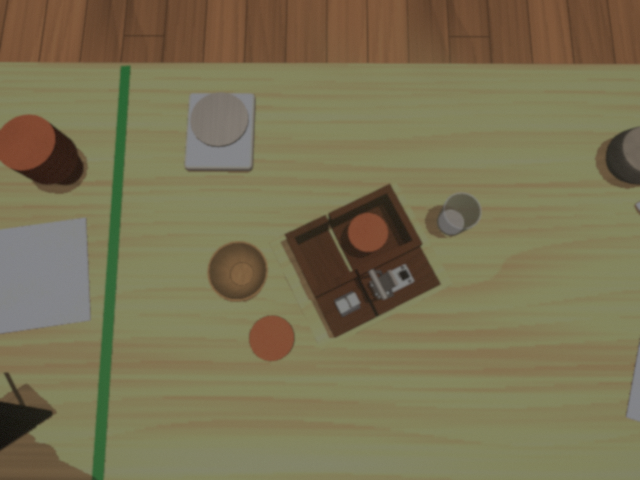

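```bash
cat > h.py <<'E'
import numpy as np, cv2
from plant import *
def cam(n):
    c=camera_params(n); R=cv2.Rodrigues(c['rvec'])[0]; return c['mtx'],R,np.array(c['tvec']).reshape(3)
def proj(n,P):
    K,R,t=cam(n); p=(R@np.atleast_2d(np.array(P,float)).T+t[:,None]); p=K@p; return (p[:2]/p[2]).T
def ray(n,u,v):
    K,R,t=cam(n); d=R.T@np.linalg.solve(K,[u,v,1.]); return -R.T@t,d/np.linalg.norm(d)
def onz(n,u,v,z):
    o,d=ray(n,u,v); return o+d*(z-o[2])/d[2]
def tri(a,b):
    o1,d1=ray("scene",*a);o2,d2=ray("top",*b)
    s=np.linalg.lstsq(np.c_[d1,-d2],o2-o1,rcond=None)[0]; p,q=o1+s[0]*d1,o2+s[1]*d2
    return (p+q)/2,np.linalg.norm(p-q)
def save(n,name,box=None,k=1):
    im=snapshot(n)[:,:,::-1]
    if box: x0,y0,x1,y1=box; im=im[y0:y1,x0:x1]
    im=cv2.resize(im,None,fx=k,fy=k,interpolation=cv2.INTER_CUBIC)
    if box: im=cv2.convertScaleAbs(im,alpha=1.8,beta=15)
    cv2.imwrite(f"pics/{name}.png",im)
E
python3 - <<'E'
from h import *
import cv2
for n,b in (("scene",(185,170,365,340)),("top",(270,175,450,345))):
    im=cv2.imread(f"pics/{n}0.png")[b[1]:b[3],b[0]:b[2]]
    cv2.imwrite(f"pics/{n}0z.png",cv2.convertScaleAbs(cv2.resize(im,None,fx=4,fy=3.5,interpolation=2) if 0 else cv2.resize(im,None,fx=3.5,fy=3.5,interpolation=2),alpha=1.9,beta=20))
for P in([0,0,0],[196,540,208],[400,0,0],[400,300,0]): print(P,proj("scene",P),proj("top",P))
E
```

```text
[0, 0, 0] [[ 77.21797503 167.53779718]] [[368.58681412 591.5034234 ]]
[196, 540, 208] [[301.57971674  24.24346115]] [[ -3.06935137 508.78642245]]
[400, 0, 0] [[204.64547265 241.97626762]] [[365.81706682 357.58912221]]
[400, 300, 0] [[305.21372264 172.39995058]] [[210.18987335 357.11953358]]
```

View pics/scene0z.png

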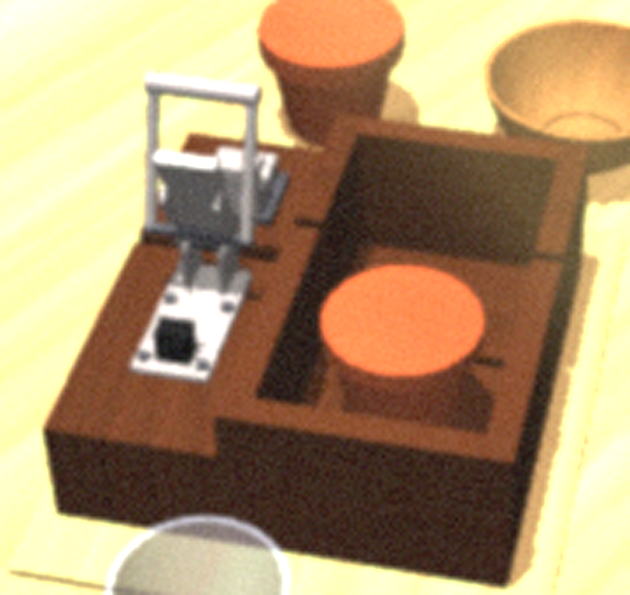

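View pics/top0z.png

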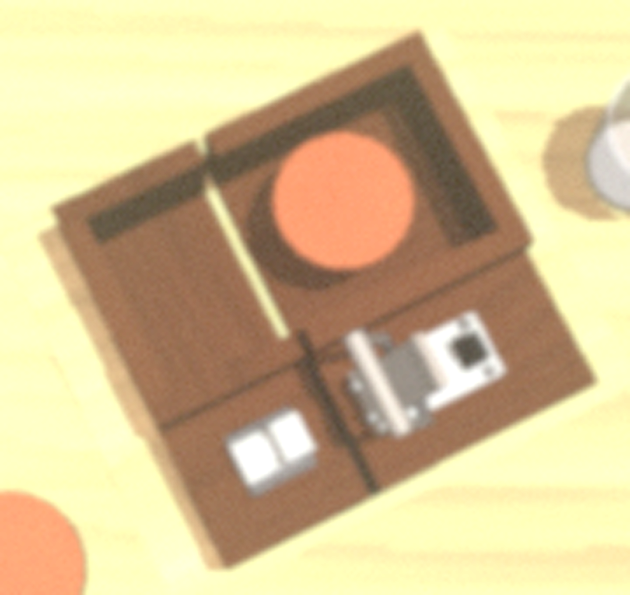

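Run:
```python
from h import *
o=np.array([270,175])
pix=np.array([(418,32),(530,245),(595,380),(228,568),(55,210)])/3.5+o
M=np.array([(165,-110,85),(35,-110,85),(-45,-110,60),(-45,116,60),(165,116,85.)])
W=np.array([onz("top",*p,m[2]) for p,m in zip(pix,M)])
c=M[:,:2]-M[:,:2].mean(0); w=W[:,:2]-W[:,:2].mean(0)
U,S,V=np.linalg.svd(c.T@w); R=(U@V).T
th=np.degrees(np.arctan2(R[1,0],R[0,0])); t=W[:,:2].mean(0)-R@M[:,:2].mean(0)
print(th,t,np.linalg.det(R)); print((R@M[:,:2].T).T+t-W[:,:2])
# check in scene
def m2w(P): P=np.array(P,float); return np.r_[R@P[:2]+t,P[2]]
os=np.array([185,170])
for m in [(0,0,84),(-45,-110,60),(35,-110,85),(165,-110,85),(165,116,85),(-14,-29,60)]:
    print(m,m2w(m),(proj("scene",m2w(m))[0]-os)*3.5,(proj("top",m2w(m))[0]-o)*3.5)
# loop bar ends
for a,b in (((148,82),(355,338)),((258,95),(402,430)),((203,88),(378,384))):
    P,e=tri(np.array(a)/3.5+os,np.array(b)/3.5+o); print(P,e,R.T@(P[:2]-t))
```

```text
26.61316538976345 [526.41919514 -20.29621006] 0.9999999999999999
[[ 1.86782023 -2.20843472]
 [ 2.75339703 -4.24573389]
 [-0.72860687 -3.39278705]
 [-3.35972162  3.70613469]
 [-0.53288877  6.14082097]]
(0, 0, 84) [526.41919514 -20.29621006  84.        ] [205.52212609 247.52891877] [383.0834109  392.68362721]
(-45, -110, 60) [ 535.46298417 -138.80026011   60.        ] [ 38.28930381 433.40902553] [601.44949948 381.38216517]
(35, -110, 85) [ 606.98709036 -102.96309737   85.        ] [209.76910322 420.77552644] [537.89815983 239.88353469]
(165, -110, 85) [723.21376293 -44.72770792  85.        ] [510.81486638 468.06444806] [422.01769411  28.70471922]
(165, 116, 85) [621.97377819 157.32789208  85.        ] [589.92611012 144.72783784] [ 43.34574899 210.95953424]
(-14, -29, 60) [526.89344805 -52.49520203  60.        ] [162.16452457 321.78868191] [439.35334139 397.06644426]
[526.14436167 -15.08944371 179.79737853] 44.74466124340969 [2.08673143 4.77823201]
[517.80595867  -4.73081726 158.28858791] 48.225344118186264 [-0.72793156 17.77468455]
[521.33536345  -9.28663541 167.47556336] 1.0076080879101785 [ 0.38669251 12.12050112]
```

```bash
cat >> h.py <<'E'
TH=np.radians(26.6); Rm=np.array([[np.cos(TH),-np.sin(TH)],[np.sin(TH),np.cos(TH)]]); T0=np.array([525.1,-17.0])
def w2m(P): return np.r_[Rm.T@(np.array(P[:2])-T0),P[2]]
def m2w(P): return np.r_[Rm@np.array(P[:2],float)+T0,P[2]]
os_=np.array([185,170]);ot=np.array([270,175])
E
python3 - <<'E'
from h import *
def ab(a,b):
    P,e=tri(np.array(a)/3.5+os_,np.array(b)/3.5+ot); return w2m(P).round(1),round(e,1)
for a,b in (((148,84),(403,430)),((258,94),(357,338)),((203,88),(379,384)),((187,158),(428,368)),((157,155),(438,400)),((218,163),(418,338))): print(ab(a,b))
for m in [(0,0,84),(-45,-110,60),(35,-110,85),(165,-110,85),(165,110,85),(165,116,85),(-45,110,60),(-45,20,60),(-45,26,60)]:
    print(m,m2w(m).round(1),((proj("scene",m2w(m))[0]-os_)*3.5).round(),((proj("top",m2w(m))[0]-ot)*3.5).round())
# hook pts in top: at various z
for z in (60,80,90):
  for p in ((225,438),(292,408),(318,462),(255,495),(272,434),(298,452)): 
    print(z,p,w2m(onz("top",*(np.array(p)/3.5+ot),z)).round(1))
E
python3 - <<'E'
import cv2
im=cv2.imread('pics/scene0.png')[180:300,195:285]; cv2.imwrite('pics/s0zz.png',cv2.convertScaleAbs(cv2.resize(im,None,fx=5,fy=5,interpolation=2),alpha=1.3,beta=15))
im=cv2.imread('pics/top0.png')[250:340,320:430]; cv2.imwrite('pics/t0zz.png',cv2.convertScaleAbs(cv2.resize(im,None,fx=6,fy=6,interpolation=2),alpha=1.3,beta=15))
E
```

```text
(array([-24.7,   7.8, 166.5]), np.float64(0.3))
(array([ 24.7,   7.8, 168.4]), np.float64(3.2))
(array([  0. ,   8.3, 167.7]), np.float64(1.3))
(array([ -1.5, -18.7, 148.3]), np.float64(3.2))
(array([-16.8, -16.2, 145.5]), np.float64(3.9))
(array([ 13.4, -21. , 149.6]), np.float64(3.4))
(0, 0, 84) [525.1 -17.   84. ] [208. 243.] [377. 395.]
(-45, -110, 60) [ 534.1 -135.5   60. ] [ 42. 428.] [595. 384.]
(35, -110, 85) [605.6 -99.7  85. ] [213. 415.] [532. 242.]
(165, -110, 85) [721.9 -41.5  85. ] [513. 462.] [416.  31.]
(165, 110, 85) [623.4 155.2  85. ] [590. 148.] [ 47. 208.]
(165, 116, 85) [620.7 160.6  85. ] [592. 141.] [ 37. 213.]
(-45, 110, 60) [435.6  61.2  60. ] [189. 133.] [225. 572.]
(-45, 20, 60) [475.9 -19.3  60. ] [135. 242.] [378. 494.]
(-45, 26, 60) [473.2 -13.9  60. ] [139. 234.] [368. 499.]
60 (225, 438) [17.  78.9 60. ]
60 (292, 408) [15.4 40.1 60. ]
60 (318, 462) [-16.1  40.7  60. ]
60 (255, 495) [-16.7  78.2  60. ]
60 (272, 434) [ 7.8 55.8 60. ]
60 (298, 452) [-6.7 47.8 60. ]
80 (225, 438) [15.5 79.8 80. ]
80 (292, 408) [13.9 41.8 80. ]
80 (318, 462) [-16.8  42.5  80. ]
80 (255, 495) [-17.4  79.   80. ]
80 (272, 434) [ 6.5 57.2 80. ]
80 (298, 452) [-7.7 49.3 80. ]
90 (225, 438) [14.7 80.2 90. ]
90 (292, 408) [13.2 42.7 90. ]
90 (318, 462) [-17.2  43.3  90. ]
90 (255, 495) [-17.8  79.5  90. ]
90 (272, 434) [ 5.9 57.9 90. ]
90 (298, 452) [-8.2 50.1 90. ]
```

View pics/s0zz.png

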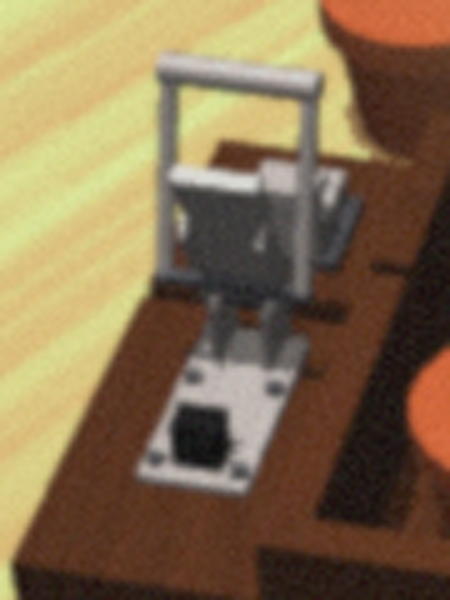

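View pics/t0zz.png

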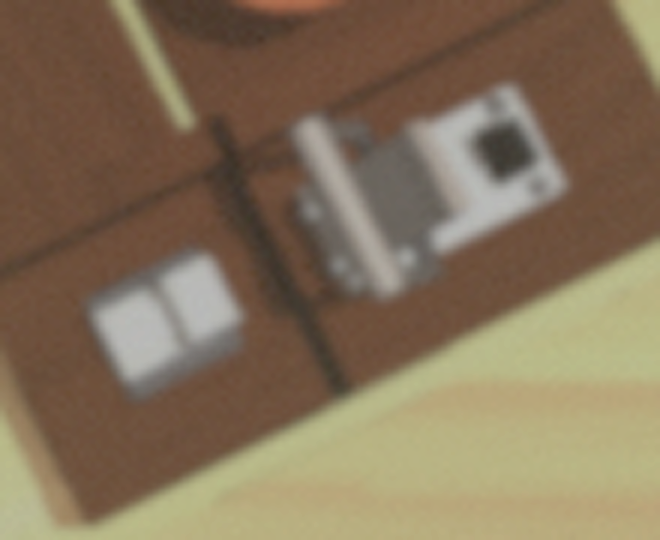

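>>> step_arm(
  rows=[
    {"claw": 0,"translation": [1,-2,0.3],"dr": [0,0,-0.9]},
    {"claw": 0,"translation": [2,-3.4,0.3],"dr": [0,0,-0.9]},
    {"claw": 0,"translation": [2,-3.4,0.3],"dr": [0,0,-0.9]},
    {"claw": 0,"translation": [2,-3.4,0.3],"dr": [0,0,-0.9]},
    {"claw": 0,"translation": [2,-3.4,0.3],"dr": [0,0,-0.9]},
    {"claw": 0,"translation": [2,-3.4,0.3],"dr": [0,0,-0.9]},
    {"claw": 0,"translation": [2,-3.4,0.3],"dr": [0,0,-0.9]},
    {"claw": 0,"translation": [2,-3.4,0.3],"dr": [0,0,-0.9]},
    {"claw": 0,"translation": [2,-3.4,0.3],"dr": [0,0,-0.9]},
    {"claw": 0,"translation": [2,-3.4,0.3],"dr": [0,0,-0.6]},
  ],
)

```text
clock: 0.93
tcp_pos: [383.6, 203.4, 232.5]
tool_rot: [-89.9, 0.5, 25.4]
ft_force: [1.7, 0.9, -0.3]
gripper_width: 0.1
```

>>> step_arm(
  rows=[
    {"claw": 0,"translation": [2,-3.3,0],"dr": [0,0,0.2]},
    {"claw": 0,"translation": [2,-3.3,0]},
    {"claw": 0,"translation": [2,-3.3,0]},
    {"claw": 0,"translation": [2,-3.3,0]},
    {"claw": 0,"translation": [2,-3.3,0]},
    {"claw": 0,"translation": [2,-3.3,0]},
    {"claw": 0,"translation": [2,-3.3,0]},
    {"claw": 0,"translation": [2,-3.3,0]},
    {"claw": 0,"translation": [1,-1.2,0]},
    {"claw": 0,"translation": [0,0,0]},
  ],
)

```text
invalid input at $.rows[1]: expected keys claw, translation, dr
```

Run:
```python
from h import *
o=get_obs();print(o['tcp_pos'],o['tool_rot'],w2m(o['tcp_pos']),o['ft_force'])
save("scene","s1",(185,100,365,300),3);save("top","t1",(270,175,480,345),3)
```

```text
[383.61093637 203.42443312 232.51427494] [-89.85581237   0.53738254  25.40201344] [-27.8160026  260.44645485 232.51427494] [ 1.74543966  0.93189401 -0.30862789]
```

View pics/s1.png

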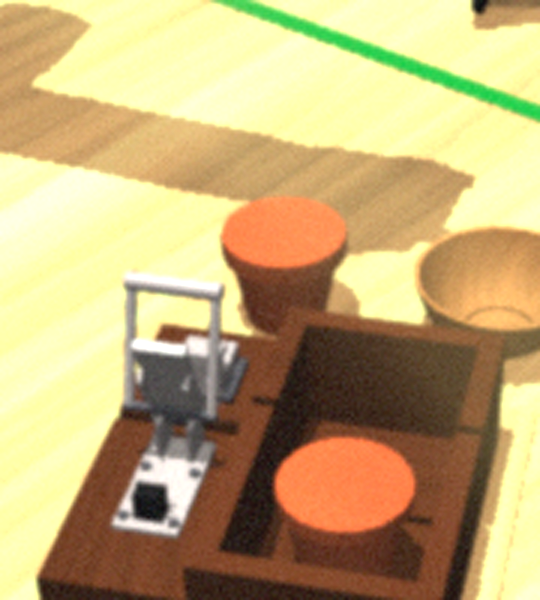

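>>> step_arm(
  rows=[
    {"claw": 0,"translation": [2,-3.2,0],"dr": [0,0,0.2]},
    {"claw": 0,"translation": [2,-3.2,0],"dr": [0,0,0]},
    {"claw": 0,"translation": [2,-3.2,0],"dr": [0,0,0]},
    {"claw": 0,"translation": [2,-3.2,0],"dr": [0,0,0]},
    {"claw": 0,"translation": [2,-3.2,0],"dr": [0,0,0]},
    {"claw": 0,"translation": [2,-3.2,0],"dr": [0,0,0]},
    {"claw": 0,"translation": [2,-3.2,0],"dr": [0,0,0]},
    {"claw": 0,"translation": [2,-3.2,0],"dr": [0,0,0]},
    {"claw": 0,"translation": [0.5,-1,0],"dr": [0,0,0]},
    {"claw": 0,"translation": [0,0,0],"dr": [0,0,0]},
  ],
)

```text
clock: 1.87
tcp_pos: [552.5, -70.1, 228.1]
tool_rot: [-89.5, 0.7, 26.9]
ft_force: [-0.0, 0.7, -0.8]
gripper_width: -0.1
```

Run:
```python
from h import *
o=get_obs();print(o['tcp_pos'],o['tool_rot'],w2m(o['tcp_pos']),o['ft_force'])
print(m2w((0,-60,128)))
save("scene","s2",(185,100,365,300),3);save("top","t2",(270,175,480,345),3)
```

```text
[552.4728542  -70.09500477 228.14974076] [-89.45388122   0.69971647  26.85059305] [  0.70178265 -59.73156769 228.14974076] [-0.0230085   0.67905395 -0.82217039]
[551.96554527 -70.64925421 128.        ]
```

View pics/s2.png

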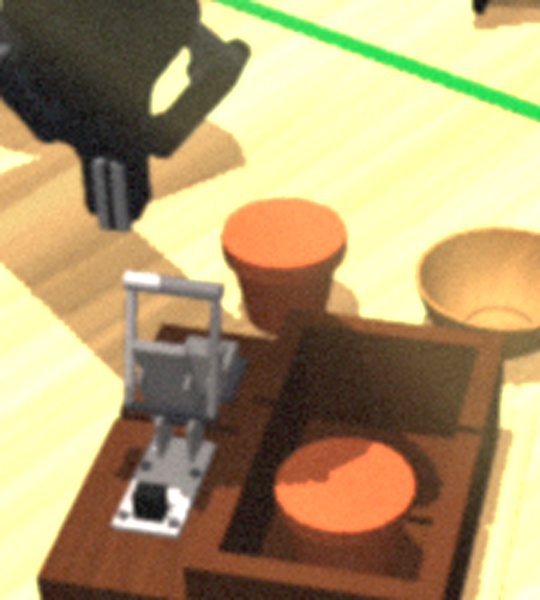

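View pics/t2.png

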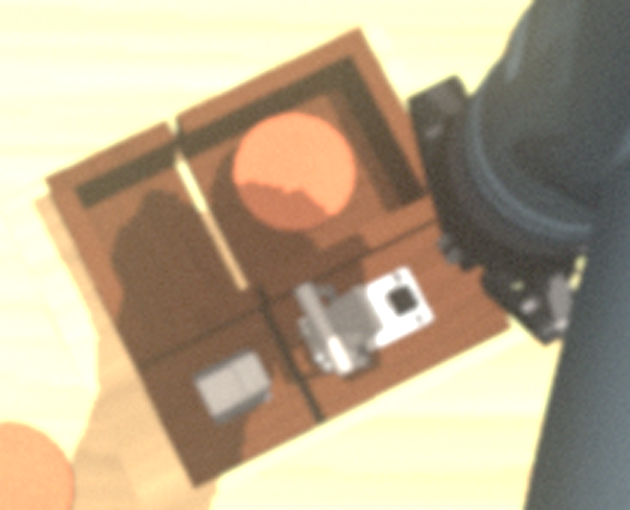

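>>> step_arm(
  rows=[
    {"claw": 0,"translation": [0,0,-3],"dr": [-0.1,0,0]},
    {"claw": 0,"translation": [0,0,-3.5],"dr": [0,0,0]},
    {"claw": 0,"translation": [0,0,-2.5],"dr": [0,0,0]},
    {"claw": 0,"translation": [0,0,-0.5],"dr": [0,0,0]},
    {"claw": 0,"translation": [-0.2,0.4,0],"dr": [0,0,0]},
  ],
)

```text
clock: 2.38
tcp_pos: [546.4, -54.1, 133.5]
tool_rot: [-89.8, 0.7, 27.6]
ft_force: [0.4, -0.7, 0.1]
gripper_width: -0.1
```

Run:
```python
from h import *
o=get_obs();p=o['tcp_pos'];print(p,o['tool_rot'],w2m(p),o['ft_force'],(proj("scene",p)[0]-[185,100])*3)
save("scene","s3",(185,100,365,300),3)
```

```text
[546.41922705 -54.12222777 133.45095338] [-89.83947477   0.71322796  27.58893216] [  2.44086235 -42.7388749  133.45095338] [ 0.36985822 -0.69456528  0.13098347] [152.76472861 397.73773214]
```

View pics/s3.png

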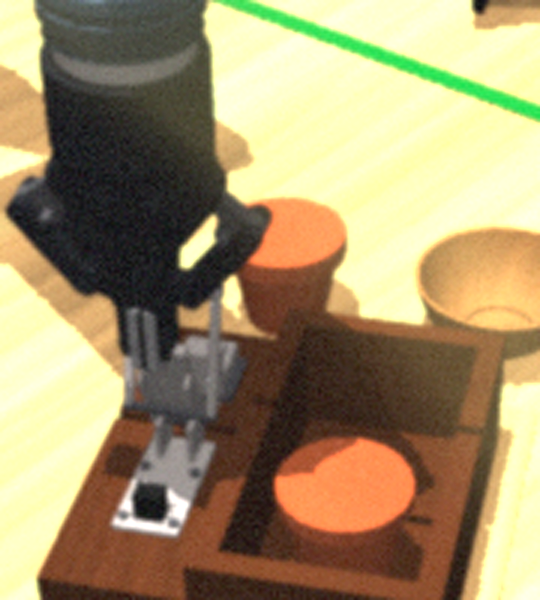

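Run:
```python
from h import *
print((proj("scene",[552.5,-70.1,228.1])[0]-[185,100])*3,(proj("scene",[196,540,208])[0]))
print((proj("scene",m2w([0,-60,228]))[0]-[185,100])*3)
print(ray("scene",223.3,176)[0],onz("scene",223.3,176,228))
im=cv2.imread('pics/s3.png')[270:480,80:280]
cv2.imwrite('pics/s3z.png',cv2.resize(im,None,fx=2.8,fy=2.8))
```

```text
[123.25137156 263.9852226 ] [301.57971674  24.24346115]
[121.62277042 264.27182261]
[1049.83463638 -516.8161618   691.88990836] [528.06077281 -51.07533629 228.        ]
```

View pics/s3z.png

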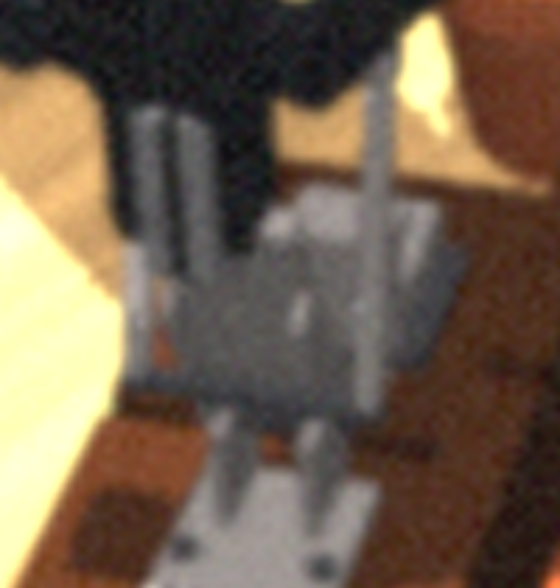

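>>> step_arm(
  rows=[
    {"claw": 0,"translation": [0,0,0],"dr": [0,0,0]},
    {"claw": 0,"translation": [0,0,0],"dr": [0,0,0]},
  ],
)

```text
clock: 2.6
tcp_pos: [545.9, -50.8, 136.8]
tool_rot: [-89.8, 0.6, 27.8]
ft_force: [0.2, -0.8, 0.5]
gripper_width: 0.1
```

Run:
```python
from h import *
o=get_obs();p=o['tcp_pos'];print(p,o['tool_rot'],w2m(p),o['ft_force'],o['joint_velocities'],(proj("scene",p)[0]))
im=snapshot("scene")[:,:,::-1]; cv2.imwrite("pics/s4full.png",im)
save("scene","s4",(195,150,275,230),7)
o=get_obs();p=o['tcp_pos'];print(p)
```

```text
[545.85464054 -50.78887372 136.76114047] [-89.81952482   0.61105017  27.8177874 ] [  3.4285745  -39.50554351 136.76114047] [ 0.15086624 -0.81021919  0.46566905] [ 0.86657127 -1.2677025   1.48610773  0.78270991 -0.21860289  0.15811992] [237.00864688 229.69264791]
[546.74773932 -51.44756579 137.08936932]
```

View pics/s4.png

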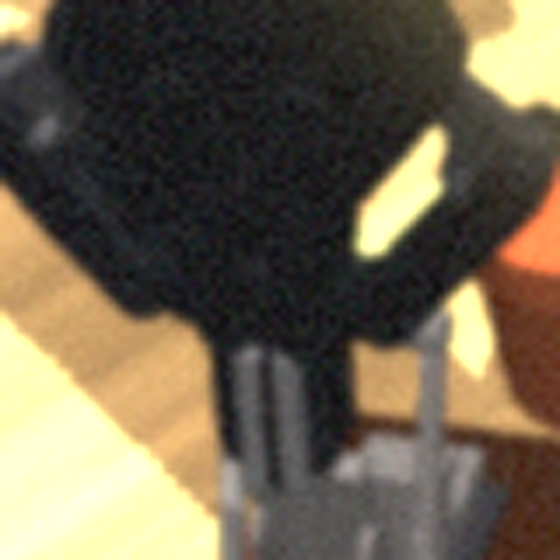

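Run:
```python
from h import *
p=np.array([546.,-51,137])
for d in(0,10,19,30,40,54,73): print(d,((proj("scene",p+[0,0,d])[0])-[195,150])*7)
```

```text
0 [293.79035293 557.7425774 ]
10 [290.40521429 522.13783564]
19 [287.31508491 489.6359885 ]
30 [283.4810168  449.30942591]
40 [279.93960724 412.06103337]
54 [274.88978898 358.94726333]
73 [267.85930201 285.00090549]
```

View pics/s4full.png

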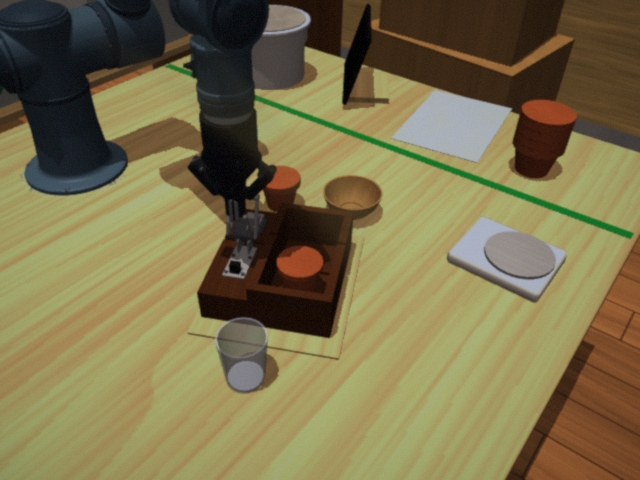

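>>> step_arm(
  rows=[
    {"claw": 0,"translation": [0.6,-1.0,0],"dr": [0,0,-0.2]},
    {"claw": 0,"translation": [0.2,-0.4,-1.2],"dr": [0,0,0]},
    {"claw": 0,"translation": [0,0,-1.4],"dr": [0,0,0]},
    {"claw": 0,"translation": [0,0,0],"dr": [0,0,0]},
    {"claw": 0,"translation": [0,0,0],"dr": [0,0,0]},
  ],
)

```text
clock: 3.12
tcp_pos: [560.2, -69.8, 112.9]
tool_rot: [-90.3, 0.1, 26.5]
ft_force: [0.2, 0.5, -0.5]
gripper_width: 0.3
```

Run:
```python
from h import *
o=get_obs();p=o['tcp_pos'];print(p,w2m(p),o['ft_force'],(proj("scene",p)[0]-[195,150])*7)
save("scene","s5",(195,150,275,230),7)
```

```text
[560.16295136 -69.79704743 112.86623852] [  7.71132871 -62.90845877 112.86623852] [ 0.15338039  0.46638529 -0.5221483 ] [289.00830818 711.36525464]
```

View pics/s5.png

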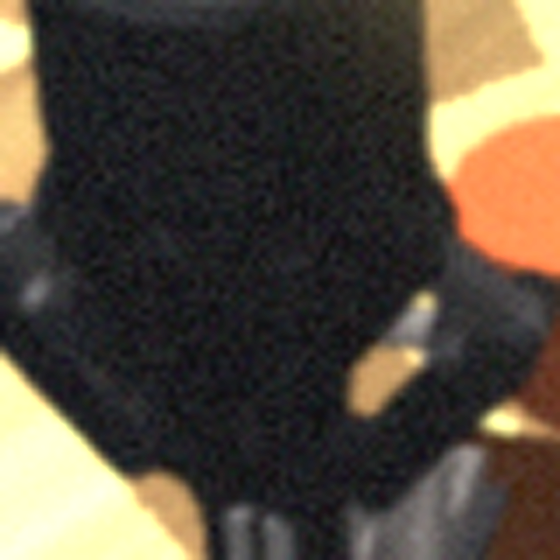

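>>> step_arm(
  rows=[
    {"claw": 0,"translation": [-0.6,0.5,0],"dr": [0,0,0]},
    {"claw": 0,"translation": [-0.5,0.4,0],"dr": [0,0,0]},
    {"claw": 0,"translation": [0,0,0],"dr": [0,0,0]},
    {"claw": 0,"translation": [0,0,0],"dr": [0,0,0]},
  ],
)

```text
clock: 3.5
tcp_pos: [547.9, -60.3, 113.4]
tool_rot: [-90.2, 0.2, 26.5]
ft_force: [-0.5, 0.1, 0.2]
gripper_width: 0.0
```

```bash
cat > st.py <<'E'
from h import *
import sys
o=get_obs();p=o['tcp_pos'];f=o['ft_force'];print("t",round(o['clock'],2),"mould",w2m(p).round(1),"Fm",np.r_[Rm.T@f[:2],f[2]].round(1),"rot",np.round(o['tool_rot'],1))
for i,a in enumerate(sys.argv[1:]):
    n={'s':'scene','t':'top'}[a[0]]
    im=snapshot(n)[:,:,::-1]
    c=(proj(n,m2w((0,25,100)))[0]).astype(int); x,y=c-[50,50]
    im=cv2.resize(im[y:y+100,x:x+100],None,fx=6,fy=6,interpolation=2); cv2.imwrite(f"pics/{a}.png",cv2.convertScaleAbs(im,alpha=1.8,beta=15)); print(a,x,y)
E
python3 st.py s6 t6
```

```text
t 3.5 mould [  1.  -48.9 113.4] Fm [-0.4  0.3  0.2] rot [-90.2   0.2  26.5]
s6 198 172
t6 315 243
```

View pics/s6.png

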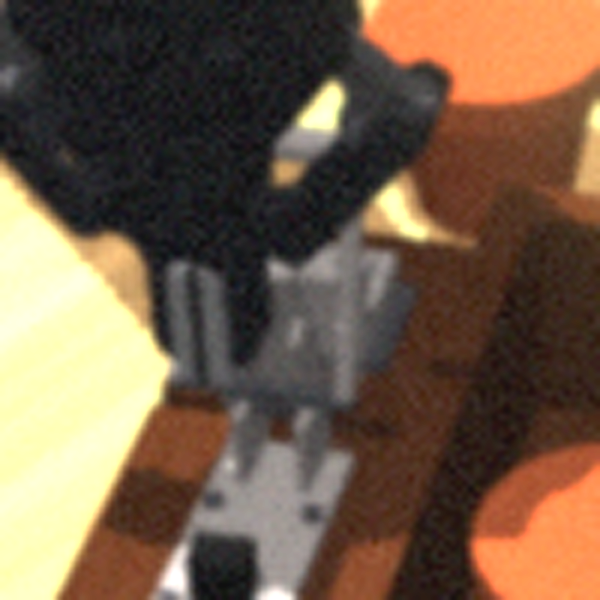

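View pics/t6.png

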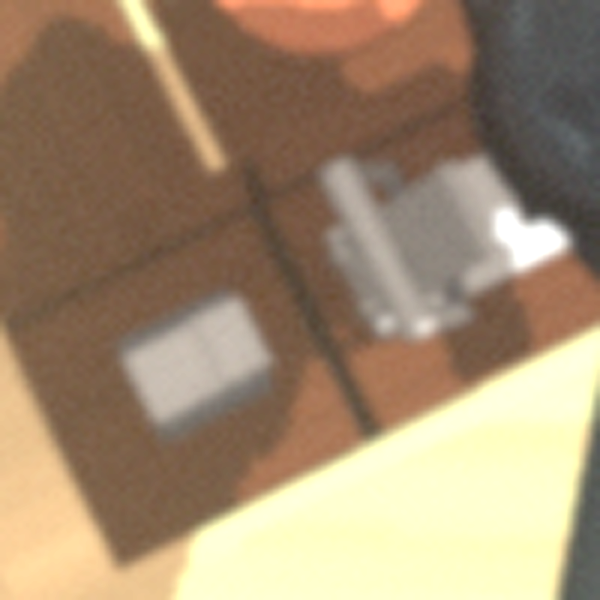

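Run:
```python
from h import *
print((proj("scene",[547.9,-60.3,113.4])[0]-[198,172])*6,(proj("top",[547.9,-60.3,113.4])[0]-[315,243])*6)
for z in(113,123,133,143): print(z,w2m(onz("scene",198+215/6,172+382/6,z)))
```

```text
[220.80732492 437.49475559] [531.94661341 180.93395473]
113 [ -7.38510827 -27.37903979 113.        ]
123 [ -3.01844763 -38.68496155 123.        ]
133 [  1.34821302 -49.99088331 133.        ]
143 [  5.71487366 -61.29680507 143.        ]
```

>>> step_arm(
  rows=[
    {"claw": 0,"translation": [-0.2,0.4,0],"dr": [0,0,0]},
    {"claw": 0,"translation": [-0.2,0.4,0],"dr": [0,0,0]},
    {"claw": 0,"translation": [-0.2,0.4,0],"dr": [0,0,0]},
  ],
)

```text
clock: 3.85
tcp_pos: [542.7, -48.3, 114.0]
tool_rot: [-90.3, 0.1, 26.4]
ft_force: [0.5, -0.7, 1.8]
gripper_width: 0.2
```

>>> step_arm(
  rows=[
    {"claw": 0,"translation": [-0.2,0.4,0],"dr": [0,0,0]},
    {"claw": 0,"translation": [-0.2,0.4,0],"dr": [0,0,0]},
    {"claw": 0,"translation": [-0.2,0.4,0],"dr": [0,0,0]},
  ],
)

```text
clock: 4.1
tcp_pos: [537.2, -35.8, 114.9]
tool_rot: [-90.5, 0.0, 26.4]
ft_force: [0.4, -1.0, 0.7]
gripper_width: -0.0
```

```bash
python3 st.py s7 t7
```

```text
t 4.1 mould [  2.4 -22.2 114.9] Fm [-0.1 -1.1  0.7] rot [-90.5   0.   26.4]
s7 198 172
t7 315 243
```

View pics/s7.png

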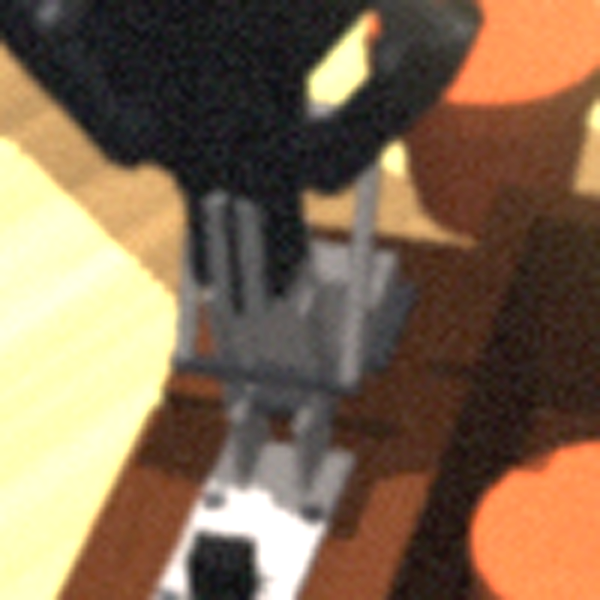

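View pics/t7.png

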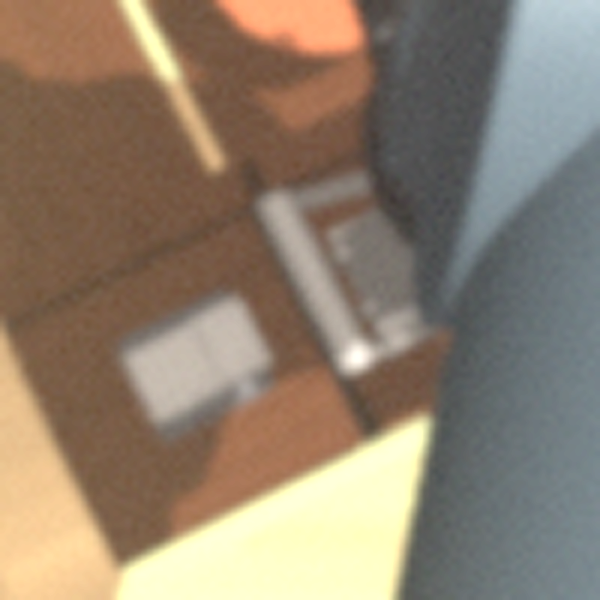

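>>> step_arm(
  rows=[
    {"claw": 0,"translation": [-0.2,0.4,0],"dr": [0,0,0]},
    {"claw": 0,"translation": [-0.2,0.4,0],"dr": [0,0,0]},
    {"claw": 0,"translation": [-0.25,0.35,0],"dr": [0,0,0]},
    {"claw": 0,"translation": [-0.2,0.4,0],"dr": [0,0,0]},
  ],
)

```text
clock: 4.53
tcp_pos: [528.0, -19.0, 114.5]
tool_rot: [-90.5, 0.0, 26.4]
ft_force: [0.1, -1.2, -0.1]
gripper_width: -0.0
```

>>> step_arm(
  rows=[
    {"claw": 0,"translation": [-0.2,0.35,0],"dr": [0,0,0]},
    {"claw": 0,"translation": [-0.15,0.3,0],"dr": [0,0,0]},
  ],
)

```text
clock: 4.7
tcp_pos: [523.7, -11.5, 114.2]
tool_rot: [-90.4, 0.1, 26.4]
ft_force: [0.5, -0.5, -0.3]
gripper_width: -0.2
```

```bash
python3 st.py s8 t8
```

```text
t 4.7 mould [  1.2   5.5 114.2] Fm [ 0.2 -0.7 -0.3] rot [-90.4   0.1  26.4]
s8 198 172
t8 315 243
```

View pics/s8.png

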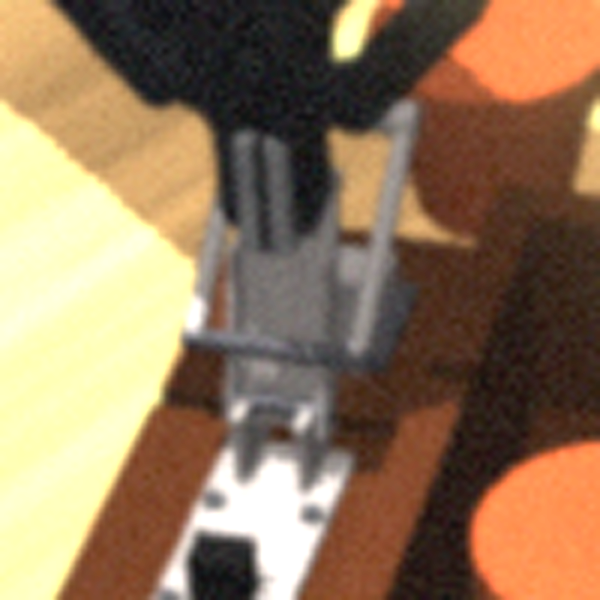

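View pics/t8.png

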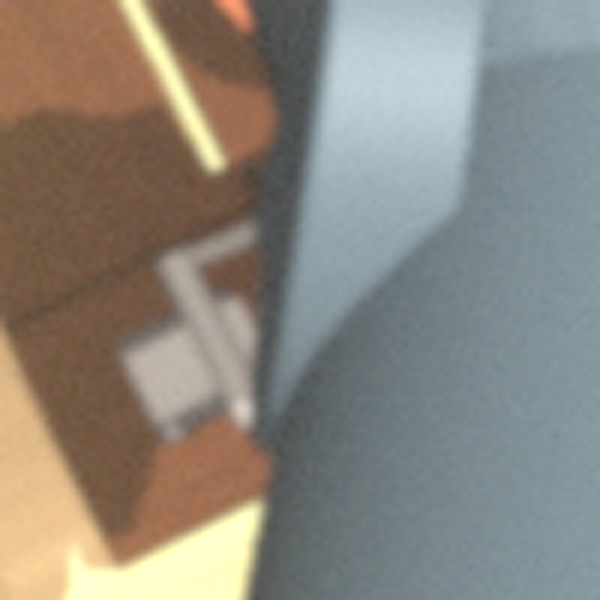

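>>> step_arm(
  rows=[
    {"claw": 0,"translation": [-0.15,0.25,0],"dr": [0,0,0]},
    {"claw": 0,"translation": [-0.1,0.25,0],"dr": [0,0,0]},
  ],
)

```text
clock: 4.97
tcp_pos: [520.9, -6.2, 114.1]
tool_rot: [-90.4, 0.1, 26.5]
ft_force: [0.1, -1.2, 0.1]
gripper_width: 0.1
```

>>> step_arm(
  rows=[
    {"claw": 0,"translation": [-0.1,0.25,0],"dr": [0,0,0]},
    {"claw": 0,"translation": [-0.1,0.2,0],"dr": [0,0,0]},
  ],
)

```text
clock: 5.13
tcp_pos: [518.6, -1.4, 114.1]
tool_rot: [-90.4, 0.1, 26.4]
ft_force: [0.8, -0.5, -0.2]
gripper_width: 0.4
```

>>> step_arm(
  rows=[
    {"claw": 0,"translation": [-0.1,0.2,0],"dr": [0,0,0]},
  ],
)

```text
clock: 5.22
tcp_pos: [517.5, 0.8, 114.1]
tool_rot: [-90.4, 0.1, 26.4]
ft_force: [-0.3, -0.3, -0.0]
gripper_width: 0.0
```

```bash
python3 st.py s9 t9
```

```text
t 5.22 mould [  1.2  19.3 114.1] Fm [-0.4 -0.1 -0. ] rot [-90.4   0.1  26.4]
s9 198 172
t9 315 243
```

View pics/s9.png

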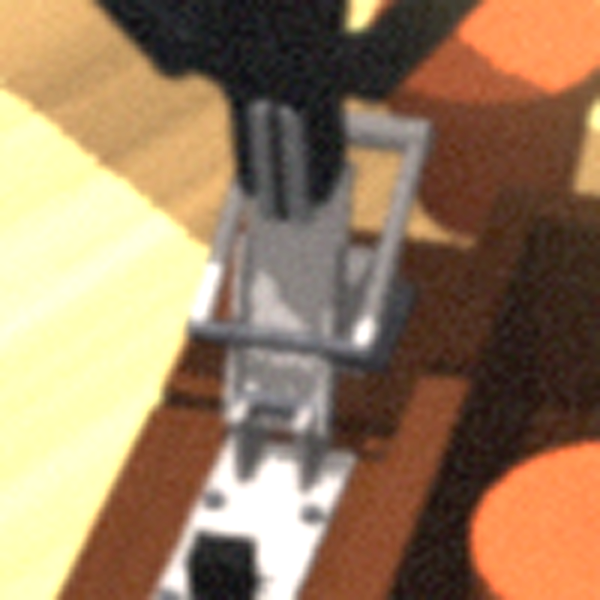

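>>> step_arm(
  rows=[
    {"claw": 0,"translation": [-0.1,0.2,0],"dr": [0,0,0]},
  ],
)

```text
clock: 5.4
tcp_pos: [516.5, 3.0, 114.1]
tool_rot: [-90.4, 0.1, 26.5]
ft_force: [0.3, -0.9, -0.2]
gripper_width: -0.2
```

>>> step_arm(
  rows=[
    {"claw": 0,"translation": [-0.1,0.2,0],"dr": [0,0,0]},
  ],
)

```text
clock: 5.48
tcp_pos: [515.5, 5.1, 114.1]
tool_rot: [-90.4, 0.1, 26.5]
ft_force: [0.7, -0.2, -0.4]
gripper_width: 0.1
```

>>> step_arm(
  rows=[
    {"claw": 0,"translation": [-0.1,0.2,0],"dr": [0,0,0]},
  ],
)

```text
clock: 5.57
tcp_pos: [514.4, 7.2, 114.1]
tool_rot: [-90.4, 0.1, 26.4]
ft_force: [0.6, -0.3, -0.0]
gripper_width: 0.1
```

```bash
python3 st.py s10 t10
```

```text
t 5.57 mould [  1.3  26.4 114.1] Fm [ 0.4 -0.5 -0. ] rot [-90.4   0.1  26.4]
s10 198 172
t10 315 243
```

View pics/s10.png

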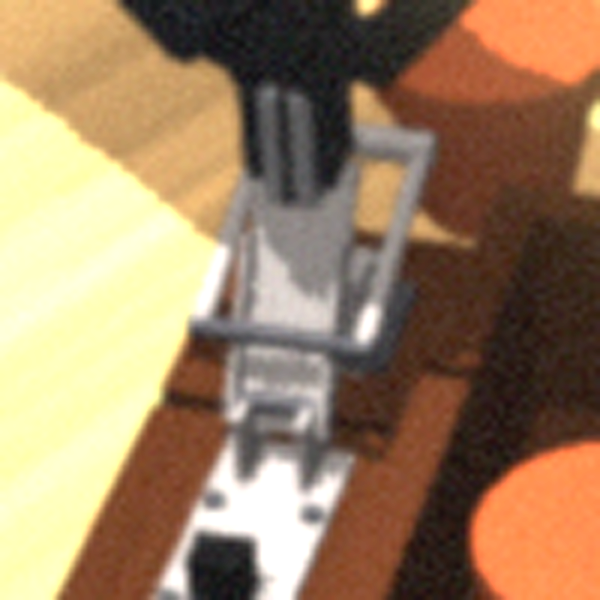

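>>> step_arm(
  rows=[
    {"claw": 0,"translation": [-0.1,0.2,0],"dr": [0,0,0]},
  ],
)

```text
clock: 5.75
tcp_pos: [513.4, 9.2, 114.1]
tool_rot: [-90.4, 0.1, 26.5]
ft_force: [1.2, -4.2, -0.1]
gripper_width: 0.0
```

>>> step_arm(
  rows=[
    {"claw": 0,"translation": [-0.1,0.2,0],"dr": [0,0,0]},
  ],
)

```text
clock: 5.83
tcp_pos: [513.4, 9.8, 114.6]
tool_rot: [-90.7, 0.1, 26.4]
ft_force: [2.7, -7.5, 1.0]
gripper_width: -0.0
```

>>> step_arm(
  rows=[
    {"claw": 0,"translation": [-0.1,0.2,0],"dr": [0,0,0]},
  ],
)

```text
clock: 5.92
tcp_pos: [513.5, 10.2, 115.2]
tool_rot: [-90.9, 0.1, 26.4]
ft_force: [0.9, -5.1, 1.0]
gripper_width: 0.2
```

>>> step_arm(
  rows=[
    {"claw": 0,"translation": [-0.1,0.2,0],"dr": [0,0,0]},
  ],
)

```text
clock: 6.0
tcp_pos: [513.5, 10.7, 115.7]
tool_rot: [-91.2, 0.1, 26.3]
ft_force: [1.9, -4.2, 0.9]
gripper_width: 0.1
```

```bash
python3 st.py s11 t11
```

```text
t 6.0 mould [  2.   30.  115.7] Fm [-0.2 -4.6  0.9] rot [-91.2   0.1  26.3]
s11 198 172
t11 315 243
```

View pics/s11.png

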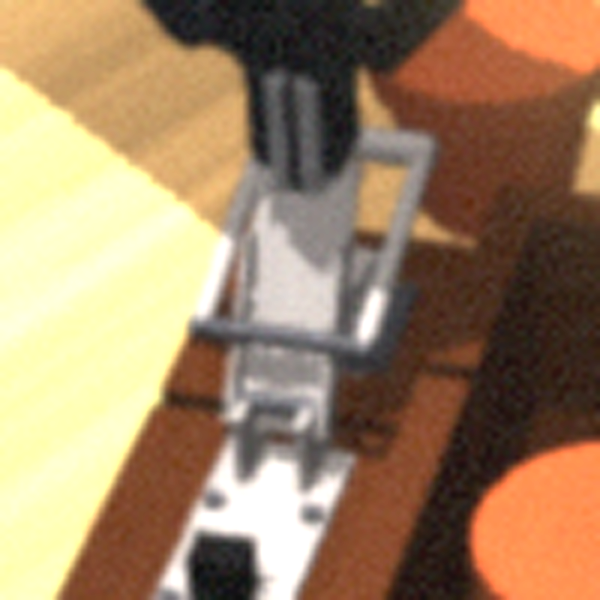

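View pics/t11.png

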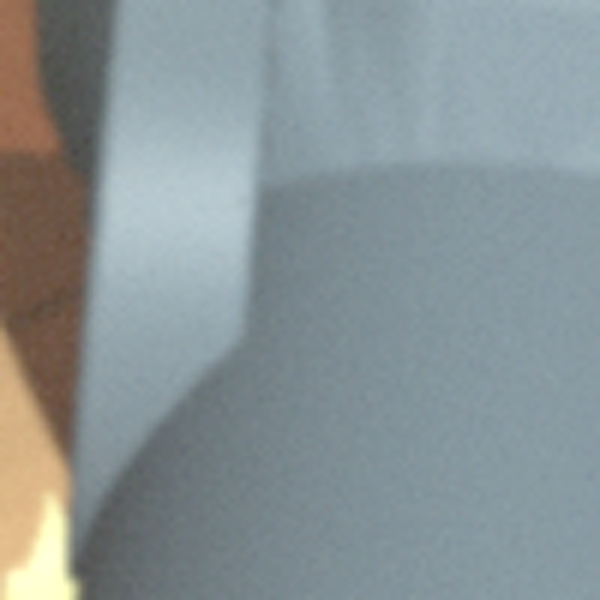

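>>> step_arm(
  rows=[
    {"claw": 0,"translation": [0.45,-0.9,0],"dr": [0.2,0,0]},
    {"claw": 0,"translation": [0.45,-0.9,1],"dr": [0,0,0]},
    {"claw": 0,"translation": [0,0,3],"dr": [0,0,0]},
    {"claw": 0,"translation": [0,0,3.5],"dr": [0,0,0]},
    {"claw": 0,"translation": [0,0,1.5],"dr": [0,0,0]},
    {"claw": 0,"translation": [-1,2,0],"dr": [0,0,0]},
    {"claw": 0,"translation": [-1.5,3,0],"dr": [0,0,0]},
    {"claw": 0,"translation": [-1.5,3,0],"dr": [0,0,0]},
    {"claw": 0,"translation": [-0.5,1,0],"dr": [0,0,0]},
    {"claw": 0,"translation": [0,0,0],"dr": [0,0,0]},
  ],
)

```text
clock: 6.93
tcp_pos: [470.7, 91.7, 207.4]
tool_rot: [-89.0, -0.4, 26.3]
ft_force: [0.3, 0.6, 0.4]
gripper_width: -0.4
```

```bash
python3 st.py s12 t12
```

```text
t 6.93 mould [ -0.  121.5 207.4] Fm [0.5 0.4 0.4] rot [-89.   -0.4  26.3]
s12 198 172
t12 315 243
```

View pics/s12.png

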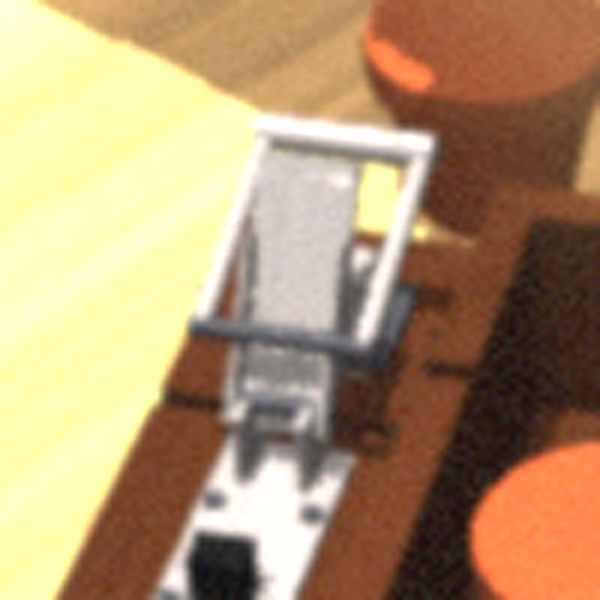

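View pics/t12.png

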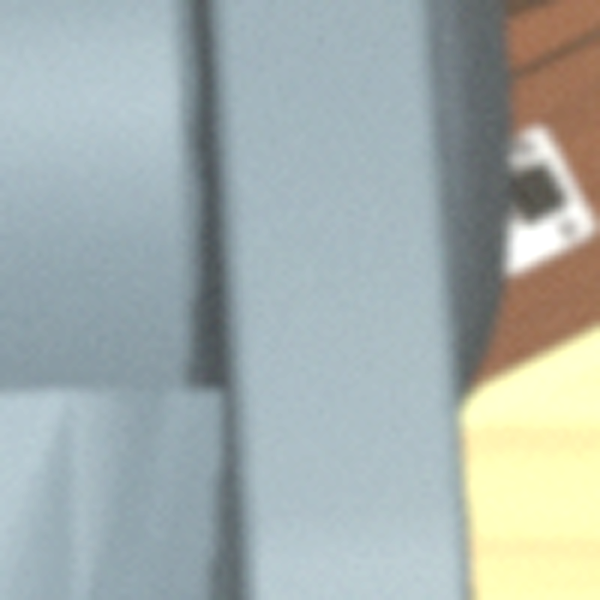

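```bash
cat >> h.py <<'E'
def onx(u,v,x,n="scene"):
    o,d=ray(n,u,v); om=w2m(o); dm=np.r_[Rm.T@d[:2],d[2]]; return om+dm*(x-om[0])/dm[0]
def onr(u,v,n="scene"): # bar points: distance 70 from loop pin at lever stop
    pass
E
python3 - <<'E'
from h import *
f=lambda x,y:(198+x/6,172+y/6)
for p,x in (((262,127),-26),((347,133),0),((432,140),26)):
    print(onx(*f(*p),x))
    for z in (115,120,125,130): print('  ',w2m(onz("scene",*f(*p),z)))
E
```

```text
[-26.          77.71739572 118.95552938]
   [-27.87371669  82.96155674 115.        ]
   [-25.50523891  76.33265765 120.        ]
   [-23.13676112  69.70375856 125.        ]
   [-20.76828334  63.07485947 130.        ]
[  0.          75.52591119 122.40455702]
   [ -3.19069165  85.37368383 115.        ]
   [ -1.03614571  78.72387844 120.        ]
   [  1.11840022  72.07407305 125.        ]
   [  3.27294616  65.42426766 130.        ]
[ 26.          71.91338721 126.54287411]
   [ 21.52051099  87.30357532 115.        ]
   [ 23.46088085  80.63704324 120.        ]
   [ 25.40125071  73.97051116 125.        ]
   [ 27.34162058  67.30397908 130.        ]
```

>>> step_arm(
  rows=[
    {"claw": 0,"translation": [0.7,-1.4,-1],"dr": [-0.8,-0.4,0]},
    {"claw": 0,"translation": [0.7,-1.4,-2],"dr": [-0.8,-0.4,0]},
    {"claw": 0,"translation": [0.3,-0.6,-2],"dr": [0,0,0]},
    {"claw": 0,"translation": [0,0,-0.5],"dr": [0,0,0]},
    {"claw": 0,"translation": [0,0,0],"dr": [0,0,0]},
  ],
)

```text
clock: 7.45
tcp_pos: [493.0, 49.7, 150.8]
tool_rot: [-98.5, -0.5, 25.9]
ft_force: [-0.1, -1.2, 0.2]
gripper_width: 0.4
```

```bash
python3 st.py s13
```

```text
t 7.45 mould [  1.2  74.  150.8] Fm [-0.6 -1.   0.2] rot [-98.5  -0.5  25.9]
s13 198 172
```

View pics/s13.png

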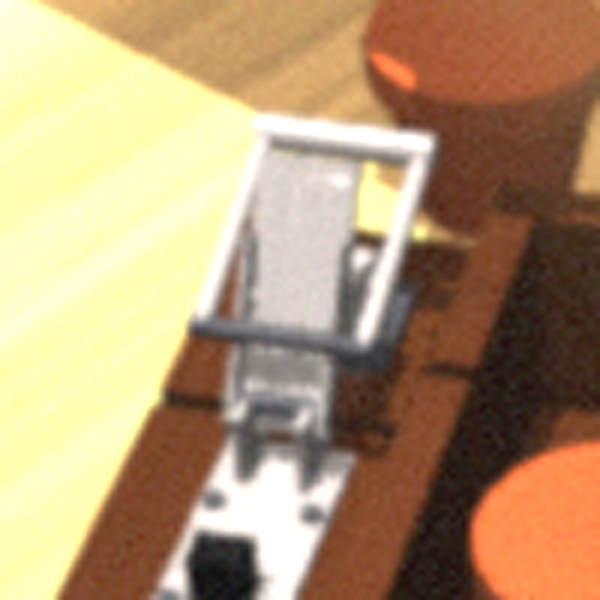

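```bash
sed -i 's/c-\[50,50\]/c-[50,75]/; s/y:y+100,x/y:y+125,x/; s/fx=6,fy=6/fx=4.8,fy=4.8/' st.py; python3 st.py s14; python3 -c "
from h import *
p=get_obs()['tcp_pos']; print((proj('scene',p)[0]-[198,147])*4.8,(proj('scene',p+[0,0,20])[0]-[198,147])*4.8)"
```

```text
t 7.5 mould [  1.2  73.8 151.2] Fm [-0.4 -0.1 -0.4] rot [-98.5  -0.5  25.8]
s14 198 147
[276.95116525 160.18994886] [273.89274129 111.66522351]
```

View pics/s14.png

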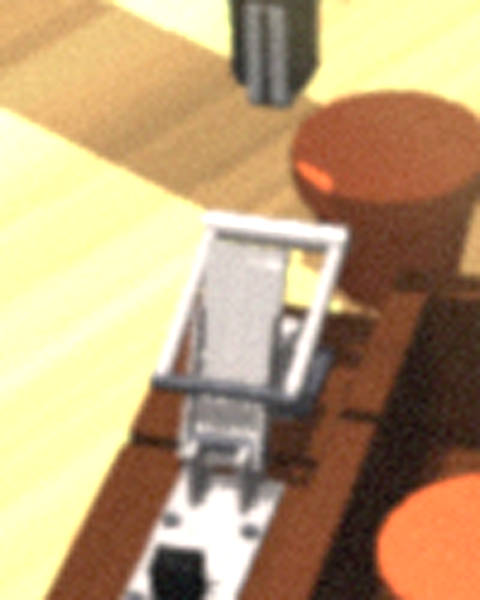

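>>> step_arm(
  rows=[
    {"claw": 0,"translation": [-0.15,0.3,-1.2],"dr": [0,0,0]},
    {"claw": 0,"translation": [0,0,-1.2],"dr": [0,0,0]},
    {"claw": 0,"translation": [0,0,-0.4],"dr": [0,0,0]},
    {"claw": 0,"translation": [0,0,0],"dr": [0,0,0]},
  ],
)

```text
clock: 7.88
tcp_pos: [496.5, 52.1, 128.1]
tool_rot: [-98.6, -1.0, 25.7]
ft_force: [0.1, -0.2, -0.5]
gripper_width: 0.1
```

```bash
python3 st.py s15
```

```text
t 7.88 mould [  5.4  74.6 128.1] Fm [ 0.  -0.2 -0.5] rot [-98.6  -1.   25.7]
s15 198 147
```

View pics/s15.png

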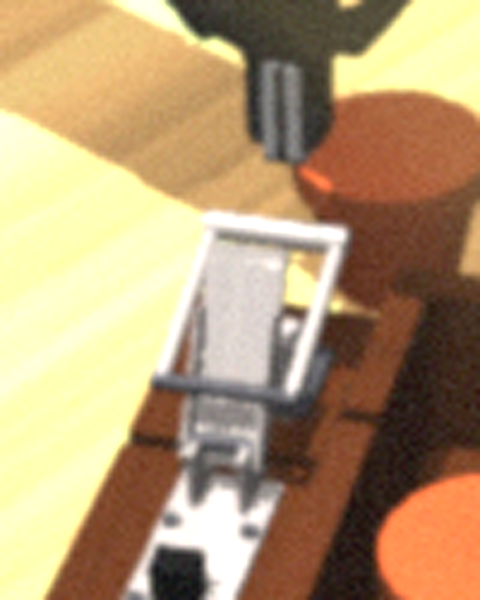

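>>> step_arm(
  rows=[
    {"claw": 0,"translation": [-0.5,0,-0.7],"dr": [0,0.1,0]},
    {"claw": 0,"translation": [0,0.1,-0.5],"dr": [0,0,0]},
    {"claw": 0,"translation": [0,0,0],"dr": [0,0,0]},
  ],
)

```text
clock: 8.18
tcp_pos: [493.4, 53.1, 118.2]
tool_rot: [-98.5, -0.8, 25.7]
ft_force: [0.7, -0.3, 0.1]
gripper_width: 0.1
```

>>> step_arm(
  rows=[
    {"claw": 0,"translation": [0,0,-0.3],"dr": [0,0,0]},
  ],
)

```text
clock: 8.27
tcp_pos: [493.9, 53.1, 115.7]
tool_rot: [-98.5, -0.8, 25.7]
ft_force: [-0.2, 0.3, -0.1]
gripper_width: -0.1
```

>>> step_arm(
  rows=[
    {"claw": 0,"translation": [0,0,-0.3],"dr": [0,0,0]},
  ],
)

```text
clock: 8.35
tcp_pos: [494.0, 53.2, 112.6]
tool_rot: [-98.5, -0.8, 25.7]
ft_force: [0.5, 0.1, 0.4]
gripper_width: 0.0
```

```bash
python3 st.py s16
```

```text
t 8.35 mould [  3.6  76.7 112.6] Fm [ 0.5 -0.2  0.4] rot [-98.5  -0.8  25.7]
s16 198 147
```

View pics/s16.png

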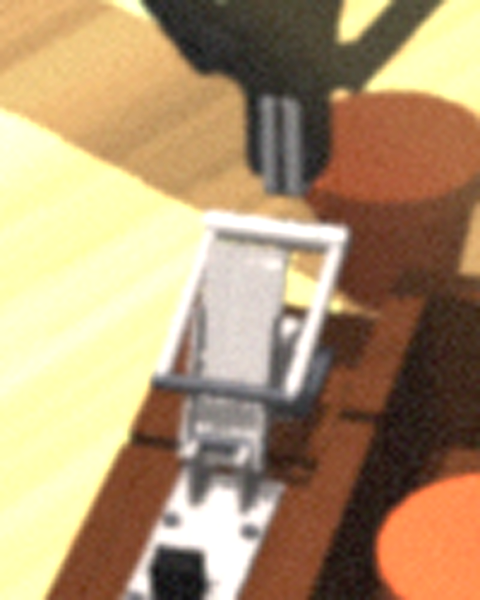

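>>> step_arm(
  rows=[
    {"claw": 0,"translation": [-0.1,0,-0.3],"dr": [0,0,0]},
    {"claw": 0,"translation": [-0.1,0,-0.2],"dr": [0,0,0]},
  ],
)

```text
clock: 8.57
tcp_pos: [492.0, 53.2, 106.8]
tool_rot: [-98.5, -0.8, 25.7]
ft_force: [-0.5, 0.7, -0.8]
gripper_width: 0.1
```

>>> step_arm(
  rows=[
    {"claw": 0,"translation": [0,0,-0.3],"dr": [0,0,0]},
  ],
)

```text
clock: 8.65
tcp_pos: [491.8, 53.2, 103.7]
tool_rot: [-98.5, -0.8, 25.7]
ft_force: [-0.2, -0.7, -0.2]
gripper_width: -0.2
```

>>> step_arm(
  rows=[
    {"claw": 0,"translation": [0,0,-0.3],"dr": [0,0,0]},
  ],
)

```text
clock: 8.73
tcp_pos: [491.7, 53.3, 100.4]
tool_rot: [-98.5, -0.8, 25.7]
ft_force: [-0.3, 1.6, 2.1]
gripper_width: 0.0
```

>>> step_arm(
  rows=[
    {"claw": 0,"translation": [0,0,-0.3],"dr": [0,0,0]},
  ],
)

```text
clock: 8.82
tcp_pos: [491.6, 53.6, 97.1]
tool_rot: [-98.5, -0.8, 25.7]
ft_force: [-1.0, 0.8, 0.9]
gripper_width: -0.1
```

```bash
python3 st.py s17
```

```text
t 8.82 mould [ 1.6 78.1 97.1] Fm [-0.5  1.2  0.9] rot [-98.5  -0.8  25.7]
s17 198 147
```

View pics/s17.png

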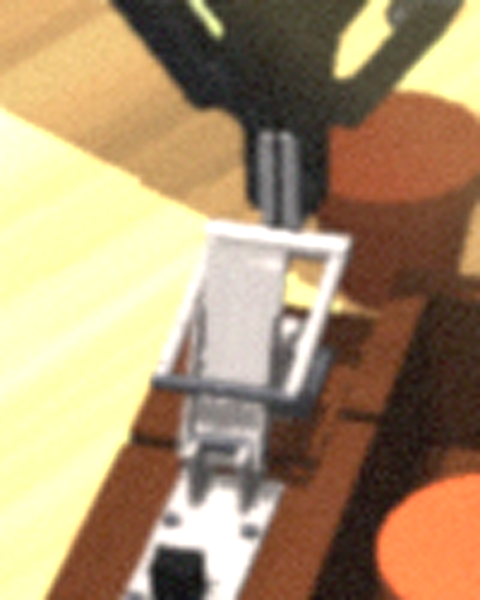

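>>> step_arm(
  rows=[
    {"claw": 0,"translation": [0,-0.1,-0.3],"dr": [0,0,0]},
    {"claw": 0,"translation": [0,-0.1,-0.3],"dr": [0,0,0]},
  ],
)

```text
clock: 9.03
tcp_pos: [491.6, 51.6, 90.3]
tool_rot: [-98.5, -0.8, 25.7]
ft_force: [0.3, 0.6, 0.7]
gripper_width: -0.0
```

>>> step_arm(
  rows=[
    {"claw": 0,"translation": [0,0,-0.3],"dr": [0,0,0]},
    {"claw": 0,"translation": [0,0,-0.3],"dr": [0,0,0]},
  ],
)

```text
clock: 9.2
tcp_pos: [491.7, 51.4, 83.7]
tool_rot: [-98.5, -0.8, 25.7]
ft_force: [-1.2, 0.1, 0.2]
gripper_width: 0.1
```

```bash
python3 st.py s18
```

```text
t 9.2 mould [ 0.7 76.1 83.7] Fm [-1.1  0.6  0.2] rot [-98.5  -0.8  25.7]
s18 198 147
```

View pics/s18.png

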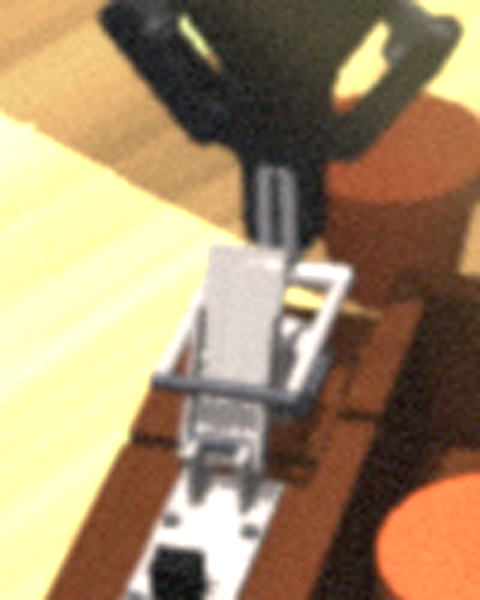

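>>> step_arm(
  rows=[
    {"claw": 0,"translation": [0,0,-0.3],"dr": [0,0,0]},
    {"claw": 0,"translation": [0,0,-0.3],"dr": [0,0,0]},
    {"claw": 0,"translation": [0,0,-0.2],"dr": [0,0,0]},
  ],
)

```text
clock: 9.5
tcp_pos: [491.6, 51.1, 74.6]
tool_rot: [-98.5, -0.8, 25.7]
ft_force: [0.5, -0.3, 0.7]
gripper_width: 0.1
```

>>> step_arm(
  rows=[
    {"claw": 0,"translation": [0,0,-0.2],"dr": [0,0,0]},
    {"claw": 0,"translation": [0,0,-0.2],"dr": [0,0,0]},
  ],
)

```text
clock: 9.67
tcp_pos: [491.8, 50.8, 70.1]
tool_rot: [-98.5, -0.8, 25.7]
ft_force: [-1.5, -0.6, 0.9]
gripper_width: 0.4
```

>>> step_arm(
  rows=[
    {"claw": 0,"translation": [0,0,-0.2],"dr": [0,0,0]},
    {"claw": 0,"translation": [0,0,-0.15],"dr": [0,0,0]},
  ],
)

```text
clock: 9.83
tcp_pos: [491.9, 50.7, 66.2]
tool_rot: [-98.6, -0.8, 25.7]
ft_force: [0.3, -0.3, 0.3]
gripper_width: -0.0
```

```bash
python3 st.py s19
```

```text
t 9.83 mould [ 0.6 75.4 66.2] Fm [ 0.2 -0.4  0.3] rot [-98.6  -0.8  25.7]
s19 198 147
```

View pics/s19.png

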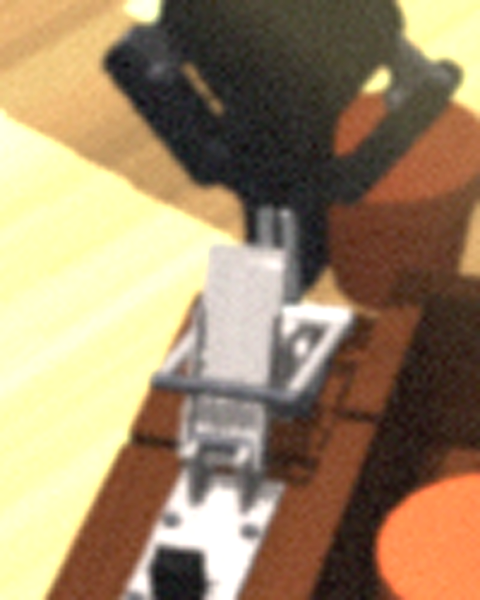

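>>> step_arm(
  rows=[
    {"claw": 0,"translation": [0,0,-0.15],"dr": [0,0,0]},
  ],
)

```text
clock: 9.97
tcp_pos: [491.8, 50.6, 64.6]
tool_rot: [-98.6, -0.8, 25.7]
ft_force: [-0.5, -0.6, 0.9]
gripper_width: 0.1
```

>>> step_arm(
  rows=[
    {"claw": 0,"translation": [0,0,-0.15],"dr": [0,0,0]},
  ],
)

```text
clock: 10.05
tcp_pos: [491.9, 50.6, 63.0]
tool_rot: [-98.6, -0.8, 25.7]
ft_force: [-0.2, -0.4, 0.2]
gripper_width: 0.3
```

>>> step_arm(
  rows=[
    {"claw": 0,"translation": [0,0,-0.15],"dr": [0,0,0]},
  ],
)

```text
clock: 10.13
tcp_pos: [492.2, 50.6, 62.0]
tool_rot: [-98.6, -0.8, 25.7]
ft_force: [-6.1, 1.6, 18.0]
gripper_width: -0.3
```

>>> step_arm(
  rows=[
    {"claw": 0,"translation": [0,0,-0.15],"dr": [0,0,0]},
  ],
)

```text
clock: 10.22
tcp_pos: [492.4, 50.6, 61.9]
tool_rot: [-98.7, -0.9, 25.7]
ft_force: [-8.7, 2.1, 20.6]
gripper_width: -0.1
```

```bash
python3 st.py s20
```

```text
t 10.22 mould [ 1.  75.1 61.9] Fm [-6.9  5.8 20.6] rot [-98.7  -0.9  25.7]
s20 198 147
```

View pics/s20.png

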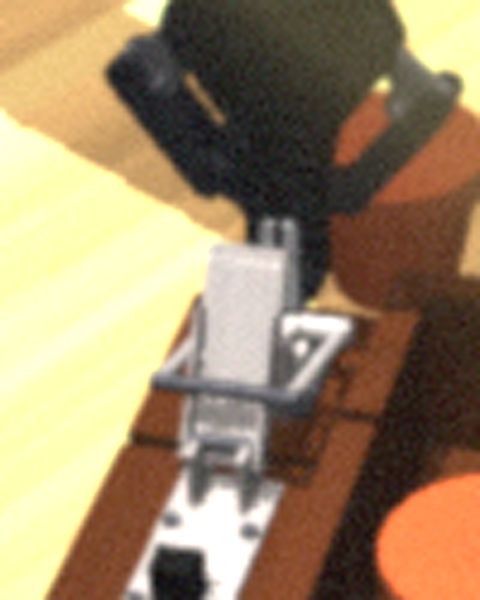

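>>> step_arm(
  rows=[
    {"claw": 0,"translation": [0,0,0.4],"dr": [0,0,0]},
    {"claw": 0,"translation": [0,0,0.8],"dr": [0,0,0]},
  ],
)

```text
clock: 10.43
tcp_pos: [491.1, 50.7, 73.9]
tool_rot: [-98.6, -0.8, 25.7]
ft_force: [0.9, -0.3, -0.2]
gripper_width: -0.1
```

>>> step_arm(
  rows=[
    {"claw": 0,"translation": [-0.6,1.3,1],"dr": [0,0,0]},
    {"claw": 0,"translation": [-1,2,1],"dr": [0,0,0]},
    {"claw": 0,"translation": [0,0,0],"dr": [0,0,0]},
  ],
)

```text
clock: 10.68
tcp_pos: [475.9, 84.1, 96.4]
tool_rot: [-98.6, -0.9, 25.5]
ft_force: [0.7, 0.5, -0.4]
gripper_width: -0.2
```

```bash
python3 st.py s21 t21
```

```text
t 10.68 mould [  1.2 112.4  96.4] Fm [ 0.9  0.1 -0.4] rot [-98.6  -0.9  25.5]
s21 198 147
t21 315 218
```

View pics/s21.png

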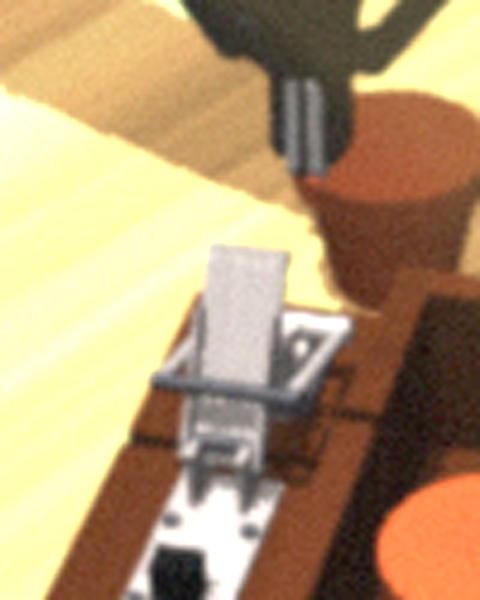

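Run:
```python
from h import *
u,v=198+347/4.8,147+322/4.8
print(onx(u,v,25))
for z in(70,75,80,85,90): print(w2m(onz("scene",u,v,z)))
im=cv2.imread("pics/top0.png"); hsv=cv2.cvtColor(im,cv2.COLOR_BGR2HSV)
print("pot",w2m(onz("top",272,338,68)),"bowl",w2m(onz("top",238,270,50)),"cup",w2m(onz("top",462,210,90)))
im=cv2.imread('pics/s21.png')[230:430,130:380]; cv2.imwrite('pics/s21z.png',cv2.resize(im,None,fx=3,fy=3,interpolation=2))
```

```text
[25.         72.01174818 86.40070065]
[19.03018835 92.43184279 70.        ]
[20.85017513 86.20647015 75.        ]
[22.6701619  79.98109752 80.        ]
[24.49014867 73.75572488 85.        ]
[26.31013544 67.53035224 90.        ]
pot [  5.53806911 210.24637801  68.        ] bowl [149.88226743 216.35330651  50.        ] cup [  58.3468225  -206.30052091   90.        ]
```

View pics/s21z.png

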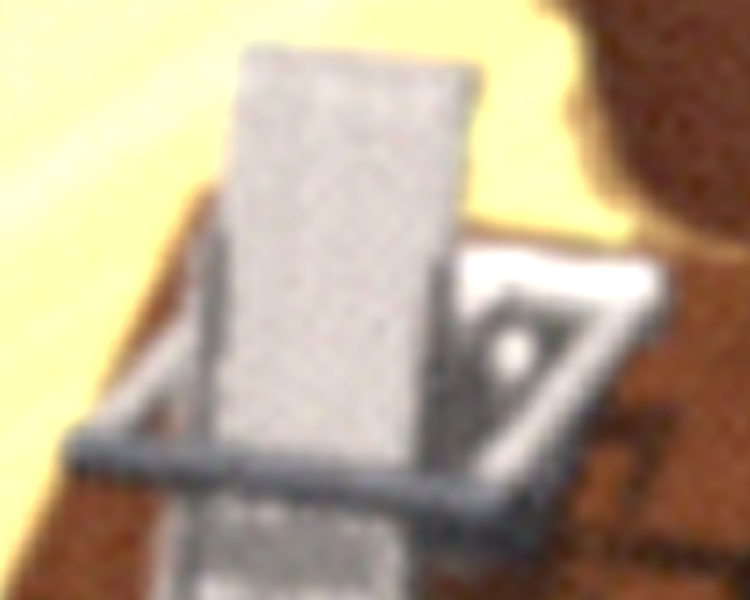

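View pics/t21.png

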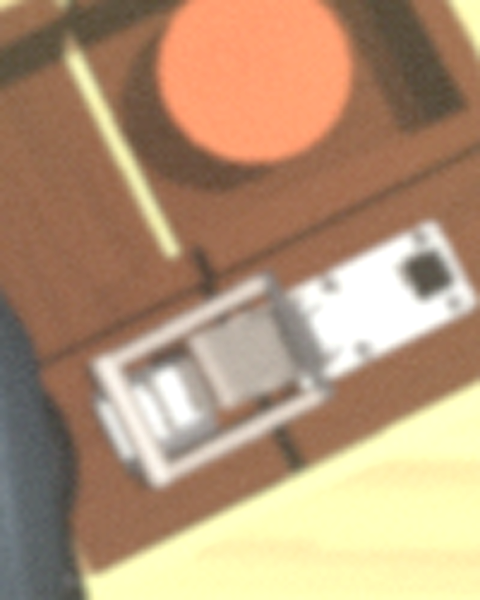

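Run:
```python
from h import *
f=lambda x,y:(315+x/4.8,218+y/4.8)
for p in ((132,420),(160,475),(105,365)): print(w2m(onz("top",*f(*p),84)))
print("nose far",w2m(onz("top",*f(143,392),92)),"near",w2m(onz("top",*f(205,360),92)), "saddle end",w2m(onz("top",*f(120,450),78)),w2m(onz("top",*f(97,400),78)))
```

```text
[6.06909427e-02 7.10650011e+01 8.40000000e+01]
[-22.74931208  70.89308391  84.        ]
[22.92570324 70.90234126 84.        ]
nose far [ 7.01608896 63.19052312 92.        ] near [ 7.3388712  37.17771522 92.        ] saddle end [-7.59234519 79.81255041 78.        ] [12.9795683  79.18246967 78.        ]
```

>>> step_arm(
  rows=[
    {"claw": 0,"translation": [0,0,-1],"dr": [0.7,0.35,0.1]},
    {"claw": 0,"translation": [0,0,-1.3],"dr": [0.7,0.35,0.1]},
    {"claw": 0,"translation": [0,0,-0.8],"dr": [0,0,0]},
    {"claw": 0,"translation": [0,0,-0.3],"dr": [0,0,0]},
    {"claw": 0,"translation": [0,0,0],"dr": [0,0,0]},
  ],
)

```text
clock: 11.2
tcp_pos: [477.8, 80.6, 59.2]
tool_rot: [-90.8, -0.9, 26.3]
ft_force: [-0.5, 0.3, 0.2]
gripper_width: 0.1
```

```bash
python3 st.py s22
```

```text
t 11.2 mould [  1.4 108.4  59.2] Fm [-0.3  0.4  0.2] rot [-90.8  -0.9  26.3]
s22 198 147
```

View pics/s22.png

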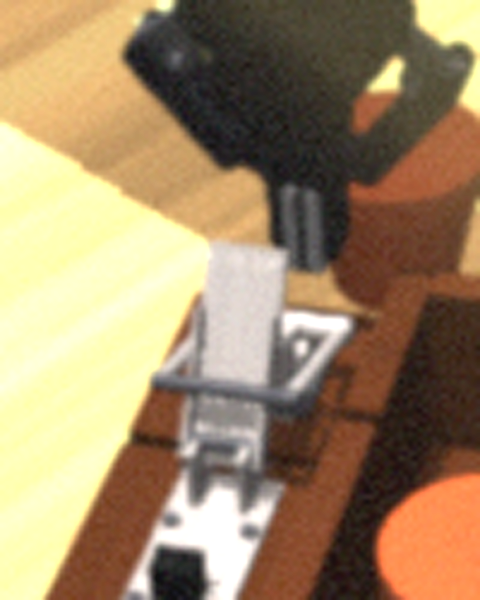

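>>> step_arm(
  rows=[
    {"claw": 0,"translation": [0.3,-0.7,-0.2],"dr": [0,0,0]},
    {"claw": 0,"translation": [0.3,-0.5,0],"dr": [0,0,0]},
    {"claw": 0,"translation": [0,0,0],"dr": [0,0,0]},
  ],
)

```text
clock: 11.5
tcp_pos: [483.8, 68.5, 57.7]
tool_rot: [-90.9, -0.8, 26.5]
ft_force: [-0.1, -0.0, -0.1]
gripper_width: -0.2
```

>>> step_arm(
  rows=[
    {"claw": 0,"translation": [0.1,-0.15,0],"dr": [0,0,0]},
  ],
)

```text
clock: 11.58
tcp_pos: [484.8, 67.0, 57.9]
tool_rot: [-90.9, -0.9, 26.5]
ft_force: [0.1, 0.1, -0.2]
gripper_width: 0.1
```

```bash
python3 st.py s23
```

```text
t 11.58 mould [ 1.6 93.2 57.9] Fm [ 0.1  0.1 -0.2] rot [-90.9  -0.9  26.5]
s23 198 147
```

View pics/s23.png

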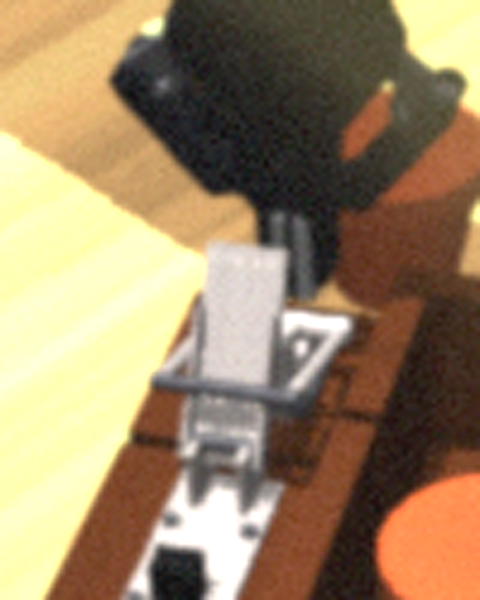

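```bash
python3 - <<'E'
from h import *
u,v=198+303/4.8,147+297/4.8
for z in(70,75,80,85,90,95): print(z,w2m(onz("scene",u,v,z)))
E
python3 -c "
import cv2
im=cv2.imread('pics/s23.png')[200:400,180:400]; cv2.imwrite('pics/s23z.png',cv2.resize(im,None,fx=3.4,fy=3,interpolation=2))"
```

```text
70 [ -0.9567054  103.71725766  70.        ]
75 [ 1.02397616 97.40115019 75.        ]
80 [ 3.00465772 91.08504273 80.        ]
85 [ 4.98533929 84.76893526 85.        ]
90 [ 6.96602085 78.4528278  90.        ]
95 [ 8.94670241 72.13672033 95.        ]
```

View pics/s23z.png

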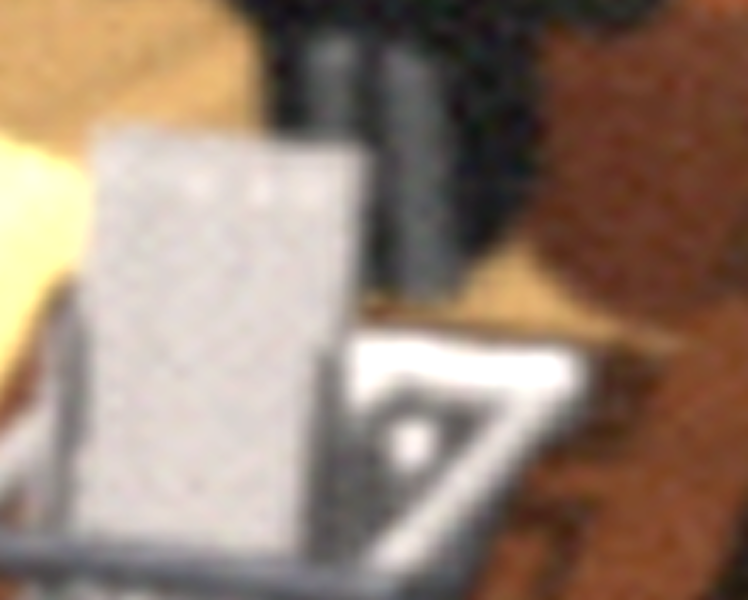

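>>> step_arm(
  rows=[
    {"claw": 0,"translation": [0.1,-0.2,-0.2],"dr": [0,0,0]},
  ],
)

```text
clock: 11.72
tcp_pos: [486.9, 64.8, 56.6]
tool_rot: [-91.0, -1.0, 26.5]
ft_force: [-0.6, -0.8, 1.1]
gripper_width: -0.0
```

>>> step_arm(
  rows=[
    {"claw": 0,"translation": [0.05,-0.15,0],"dr": [0,0,0]},
  ],
)

```text
clock: 11.8
tcp_pos: [487.6, 63.2, 56.5]
tool_rot: [-91.0, -1.0, 26.5]
ft_force: [-0.1, -0.5, 0.2]
gripper_width: 0.0
```

>>> step_arm(
  rows=[
    {"claw": 0,"translation": [0.05,-0.15,0],"dr": [0,0,0]},
  ],
)

```text
clock: 11.88
tcp_pos: [488.2, 61.7, 56.6]
tool_rot: [-91.0, -1.0, 26.5]
ft_force: [-1.2, 0.6, 0.2]
gripper_width: 0.2
```

>>> step_arm(
  rows=[
    {"claw": 0,"translation": [0.05,-0.15,0],"dr": [0,0,0]},
  ],
)

```text
clock: 11.97
tcp_pos: [488.6, 60.5, 56.6]
tool_rot: [-90.9, -1.0, 26.5]
ft_force: [-2.0, 4.4, 0.2]
gripper_width: -0.0
```

>>> step_arm(
  rows=[
    {"claw": 0,"translation": [0.05,-0.15,0],"dr": [0,0,0]},
  ],
)

```text
clock: 12.05
tcp_pos: [488.5, 60.4, 56.5]
tool_rot: [-90.7, -1.0, 26.6]
ft_force: [-1.7, 7.7, 1.9]
gripper_width: -0.4
```

>>> step_arm(
  rows=[
    {"claw": 0,"translation": [0.05,-0.15,0],"dr": [0,0,0]},
  ],
)

```text
clock: 12.13
tcp_pos: [488.5, 60.6, 56.5]
tool_rot: [-90.5, -1.1, 26.6]
ft_force: [-2.6, 6.2, 2.7]
gripper_width: 0.3
```

```bash
python3 st.py s24
```

```text
t 12.13 mould [ 2.  85.8 56.5] Fm [0.5 6.7 2.7] rot [-90.5  -1.1  26.6]
s24 198 147
```

View pics/s24.png

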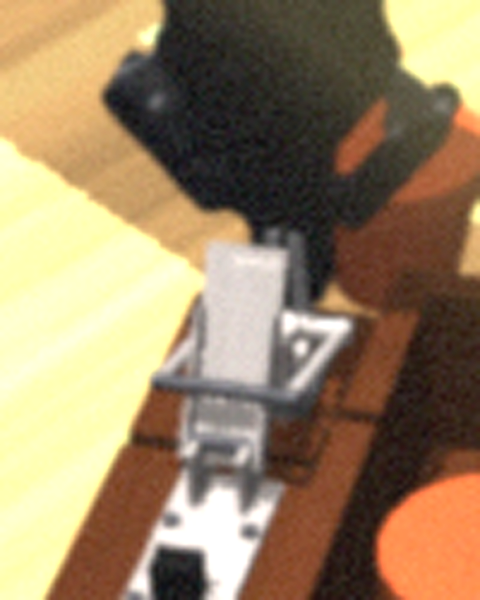

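>>> step_arm(
  rows=[
    {"claw": 0,"translation": [0.1,-0.2,0],"dr": [-0.1,-0.05,0]},
  ],
)

```text
clock: 12.27
tcp_pos: [488.6, 60.4, 56.4]
tool_rot: [-90.7, -1.1, 26.7]
ft_force: [-1.9, 6.6, 2.8]
gripper_width: -0.1
```

>>> step_arm(
  rows=[
    {"claw": 0,"translation": [0.1,-0.2,0],"dr": [-0.1,-0.05,0]},
  ],
)

```text
clock: 12.35
tcp_pos: [488.7, 60.3, 56.4]
tool_rot: [-91.0, -1.2, 26.8]
ft_force: [-2.2, 6.0, 3.6]
gripper_width: -0.0
```

```bash
python3 st.py s25
```

```text
t 12.35 mould [ 2.1 85.4 56.4] Fm [0.7 6.4 3.6] rot [-91.   -1.2  26.8]
s25 198 147
```

View pics/s25.png

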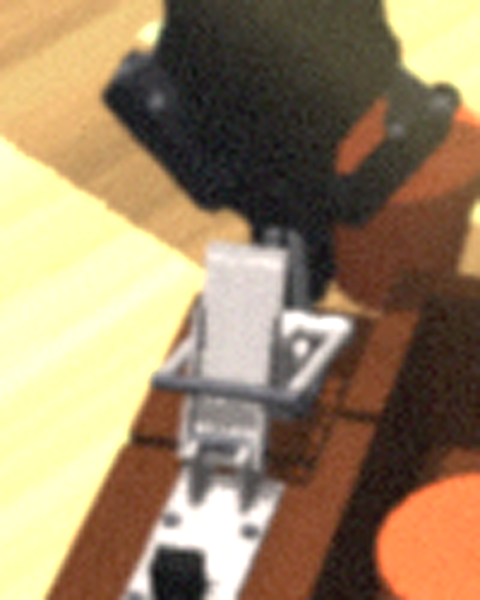

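>>> step_arm(
  rows=[
    {"claw": 0,"translation": [0.15,-0.3,0.05],"dr": [-0.1,-0.05,0]},
  ],
)

```text
clock: 12.48
tcp_pos: [488.9, 59.7, 56.6]
tool_rot: [-91.3, -1.2, 26.9]
ft_force: [-2.5, 7.2, -0.6]
gripper_width: 0.3
```

>>> step_arm(
  rows=[
    {"claw": 0,"translation": [0.15,-0.35,0.05],"dr": [-0.1,-0.05,0]},
  ],
)

```text
clock: 12.57
tcp_pos: [489.2, 58.5, 56.6]
tool_rot: [-91.6, -1.2, 27.0]
ft_force: [-1.6, 6.5, -1.0]
gripper_width: -0.1
```

```bash
python3 st.py s26
```

```text
t 12.57 mould [ 1.7 83.6 56.6] Fm [ 1.5  6.5 -1. ] rot [-91.6  -1.2  27. ]
s26 198 147
```

View pics/s26.png

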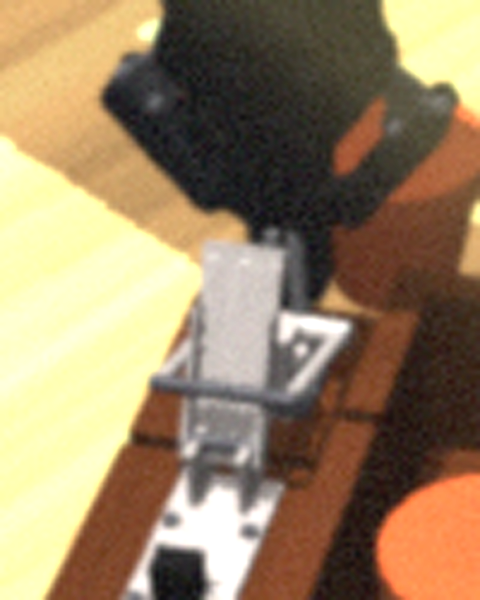

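>>> step_arm(
  rows=[
    {"claw": 0,"translation": [0.15,-0.3,0],"dr": [0,0,0]},
  ],
)

```text
clock: 12.7
tcp_pos: [489.6, 58.1, 56.3]
tool_rot: [-91.3, -1.3, 27.1]
ft_force: [-2.2, 9.2, 3.6]
gripper_width: 0.0
```

>>> step_arm(
  rows=[
    {"claw": 0,"translation": [0.15,-0.3,0],"dr": [0,0,0]},
  ],
)

```text
clock: 12.78
tcp_pos: [489.7, 58.2, 56.2]
tool_rot: [-90.8, -1.4, 27.2]
ft_force: [-4.5, 9.6, 7.2]
gripper_width: 0.3
```

>>> step_arm(
  rows=[
    {"claw": 0,"translation": [0.15,-0.3,0],"dr": [0,0,0]},
  ],
)

```text
clock: 12.87
tcp_pos: [489.6, 58.4, 56.3]
tool_rot: [-90.4, -1.5, 27.3]
ft_force: [-5.1, 8.9, 7.3]
gripper_width: -0.3
```

```bash
python3 st.py s27
```

```text
t 12.87 mould [ 2.  83.3 56.3] Fm [-0.6 10.2  7.3] rot [-90.4  -1.5  27.3]
s27 198 147
```

View pics/s27.png

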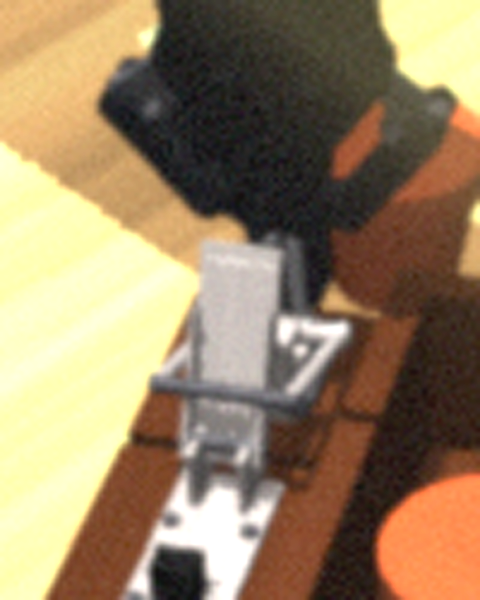

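>>> step_arm(
  rows=[
    {"claw": 0,"translation": [-0.15,0.3,0],"dr": [-0.1,0,-0.1]},
    {"claw": 0,"translation": [-0.1,0.2,-0.2],"dr": [0,0.1,0]},
    {"claw": 0,"translation": [0,0,-0.2],"dr": [0,0,0]},
  ],
)

```text
clock: 13.17
tcp_pos: [487.1, 63.7, 52.7]
tool_rot: [-90.6, -0.8, 26.8]
ft_force: [0.6, -0.5, -0.4]
gripper_width: 0.1
```

>>> step_arm(
  rows=[
    {"claw": 0,"translation": [0.1,-0.1,0],"dr": [0,0,0]},
  ],
)

```text
clock: 13.25
tcp_pos: [487.5, 62.7, 52.2]
tool_rot: [-90.6, -0.7, 26.8]
ft_force: [-1.8, 1.5, 0.7]
gripper_width: 0.2
```

```bash
python3 st.py s28
```

```text
t 13.25 mould [ 2.1 88.1 52.2] Fm [-0.9  2.1  0.7] rot [-90.6  -0.7  26.8]
s28 198 147
```

View pics/s28.png

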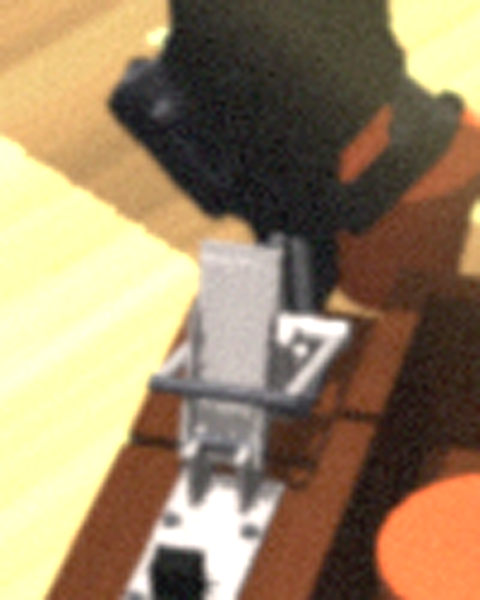

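>>> step_arm(
  rows=[
    {"claw": 0,"translation": [-0.05,0.1,0.2],"dr": [0,0,0]},
  ],
)

```text
clock: 13.38
tcp_pos: [486.8, 63.4, 53.8]
tool_rot: [-90.6, -0.6, 26.8]
ft_force: [-0.5, 0.2, 0.1]
gripper_width: 0.1
```

>>> step_arm(
  rows=[
    {"claw": 0,"translation": [0.05,-0.15,0],"dr": [0,0,0]},
  ],
)

```text
clock: 13.47
tcp_pos: [487.5, 61.7, 54.0]
tool_rot: [-90.6, -0.6, 26.8]
ft_force: [0.0, -0.4, 0.4]
gripper_width: -0.1
```

>>> step_arm(
  rows=[
    {"claw": 0,"translation": [0.05,-0.15,0],"dr": [0,0,0]},
  ],
)

```text
clock: 13.55
tcp_pos: [488.4, 59.8, 54.1]
tool_rot: [-90.6, -0.7, 26.8]
ft_force: [0.2, 0.1, 0.5]
gripper_width: -0.0
```

>>> step_arm(
  rows=[
    {"claw": 0,"translation": [0.05,-0.15,0],"dr": [0,0,0]},
  ],
)

```text
clock: 13.63
tcp_pos: [489.0, 58.4, 54.2]
tool_rot: [-90.6, -0.7, 26.8]
ft_force: [-1.7, 5.3, 0.0]
gripper_width: -0.0
```

>>> step_arm(
  rows=[
    {"claw": 0,"translation": [0.1,-0.2,0],"dr": [0,0,0]},
  ],
)

```text
clock: 13.72
tcp_pos: [489.1, 58.2, 54.0]
tool_rot: [-90.3, -0.7, 26.8]
ft_force: [-3.0, 9.7, 4.2]
gripper_width: -0.3
```

```bash
python3 st.py s29
```

```text
t 13.72 mould [ 1.5 83.4 54. ] Fm [ 1.7 10.   4.2] rot [-90.3  -0.7  26.8]
s29 198 147
```

View pics/s29.png

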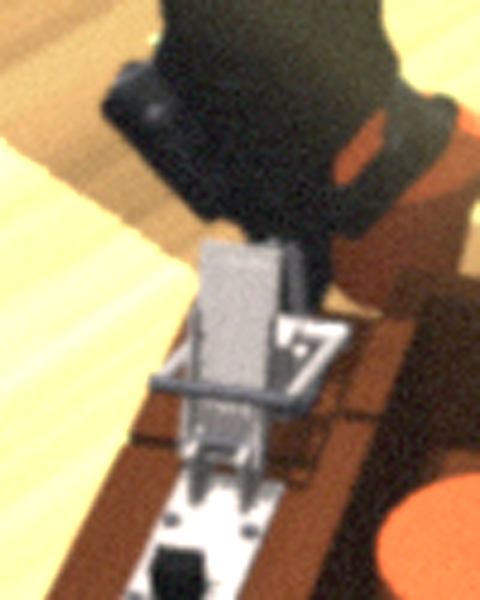

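>>> step_arm(
  rows=[
    {"claw": 0,"translation": [0.1,-0.2,0.1],"dr": [-0.1,-0.05,0]},
  ],
)

```text
clock: 13.85
tcp_pos: [489.1, 57.9, 54.6]
tool_rot: [-90.5, -0.8, 26.9]
ft_force: [-1.8, 6.3, -2.0]
gripper_width: 0.5
```

>>> step_arm(
  rows=[
    {"claw": 0,"translation": [0.1,-0.25,0.1],"dr": [-0.1,-0.05,0]},
  ],
)

```text
clock: 13.93
tcp_pos: [489.2, 57.3, 55.2]
tool_rot: [-90.8, -0.8, 26.9]
ft_force: [0.2, 7.1, -2.1]
gripper_width: 0.3
```

>>> step_arm(
  rows=[
    {"claw": 0,"translation": [0.1,-0.3,0.05],"dr": [-0.1,-0.05,0]},
  ],
)

```text
clock: 14.02
tcp_pos: [489.7, 56.4, 55.4]
tool_rot: [-91.1, -0.9, 27.0]
ft_force: [-0.8, 7.5, -2.3]
gripper_width: -0.2
```

>>> step_arm(
  rows=[
    {"claw": 0,"translation": [0.1,-0.3,0.05],"dr": [-0.1,-0.05,0]},
  ],
)

```text
clock: 14.1
tcp_pos: [490.2, 55.5, 55.6]
tool_rot: [-91.4, -1.0, 27.1]
ft_force: [-0.4, 7.0, -1.2]
gripper_width: -0.2
```

>>> step_arm(
  rows=[
    {"claw": 0,"translation": [0.15,-0.3,0.05],"dr": [-0.05,0,0]},
    {"claw": 0,"translation": [0.15,-0.3,0.05],"dr": [-0.05,0,0]},
  ],
)

```text
clock: 14.27
tcp_pos: [491.1, 53.8, 55.6]
tool_rot: [-91.2, -0.9, 27.3]
ft_force: [-1.3, 7.2, -1.8]
gripper_width: -0.1
```

>>> step_arm(
  rows=[
    {"claw": 0,"translation": [0.15,-0.3,0.05],"dr": [-0.05,0,-0.05]},
    {"claw": 0,"translation": [0.15,-0.3,0.05],"dr": [-0.05,0,-0.05]},
  ],
)

```text
clock: 14.43
tcp_pos: [491.9, 52.0, 55.5]
tool_rot: [-91.0, -0.7, 26.9]
ft_force: [-1.1, 5.8, -2.0]
gripper_width: 0.1
```

```bash
python3 st.py s30 t30
```

```text
t 14.43 mould [ 1.2 76.5 55.5] Fm [ 1.6  5.6 -2. ] rot [-91.   -0.7  26.9]
s30 198 147
t30 315 218
```

View pics/s30.png

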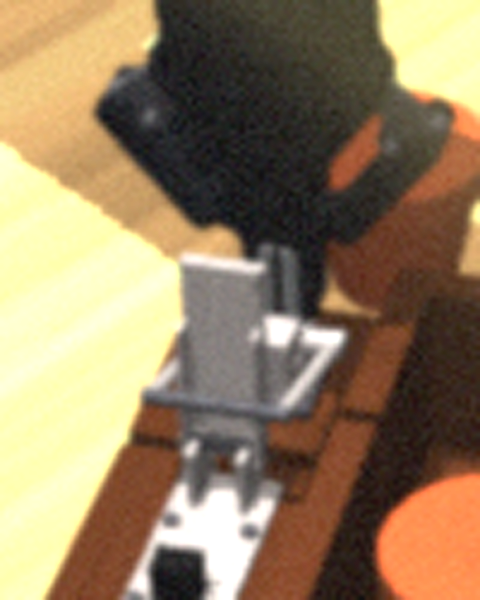

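>>> step_arm(
  rows=[
    {"claw": 0,"translation": [0.15,-0.3,0.05],"dr": [-0.05,0,0]},
    {"claw": 0,"translation": [0.15,-0.3,0.05],"dr": [-0.05,0,0]},
  ],
)

```text
clock: 14.7
tcp_pos: [492.9, 50.0, 55.4]
tool_rot: [-90.9, -0.5, 27.0]
ft_force: [-1.9, 6.3, -1.8]
gripper_width: -0.1
```

>>> step_arm(
  rows=[
    {"claw": 0,"translation": [0.15,-0.3,0.05],"dr": [-0.05,0,0]},
  ],
)

```text
clock: 14.78
tcp_pos: [493.2, 49.2, 55.2]
tool_rot: [-90.8, -0.4, 27.1]
ft_force: [-0.4, 8.2, -1.0]
gripper_width: 0.1
```

>>> step_arm(
  rows=[
    {"claw": 0,"translation": [0.15,-0.3,0.05],"dr": [-0.05,0,0]},
  ],
)

```text
clock: 14.87
tcp_pos: [493.5, 48.4, 55.1]
tool_rot: [-90.6, -0.4, 27.2]
ft_force: [-1.5, 6.2, -1.9]
gripper_width: 0.2
```

>>> step_arm(
  rows=[
    {"claw": 0,"translation": [0.15,-0.3,0.05],"dr": [-0.05,0,0]},
  ],
)

```text
clock: 14.95
tcp_pos: [493.8, 47.7, 55.0]
tool_rot: [-90.5, -0.3, 27.2]
ft_force: [-1.0, 7.7, -1.6]
gripper_width: 0.1
```

```bash
python3 st.py s31
```

```text
t 14.95 mould [ 1.  71.9 55. ] Fm [ 2.6  7.3 -1.6] rot [-90.5  -0.3  27.2]
s31 198 147
```

View pics/s31.png

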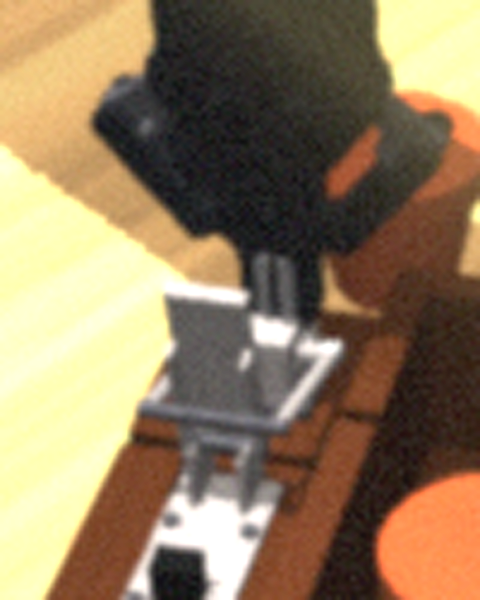

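>>> step_arm(
  rows=[
    {"claw": 0,"translation": [0.15,-0.3,0.1],"dr": [-0.1,-0.05,0]},
  ],
)

```text
clock: 15.08
tcp_pos: [494.2, 46.8, 55.2]
tool_rot: [-90.7, -0.3, 27.3]
ft_force: [-1.8, 7.1, -1.5]
gripper_width: 0.2
```

>>> step_arm(
  rows=[
    {"claw": 0,"translation": [0.15,-0.3,0.1],"dr": [-0.1,-0.05,0]},
  ],
)

```text
clock: 15.17
tcp_pos: [494.5, 46.2, 55.5]
tool_rot: [-90.9, -0.3, 27.4]
ft_force: [-0.2, 7.3, -1.0]
gripper_width: -0.1
```

>>> step_arm(
  rows=[
    {"claw": 0,"translation": [0.15,-0.3,0.1],"dr": [-0.1,-0.05,0]},
  ],
)

```text
clock: 15.25
tcp_pos: [494.9, 45.6, 55.8]
tool_rot: [-91.1, -0.4, 27.5]
ft_force: [-1.3, 7.9, -1.6]
gripper_width: -0.3
```

```bash
python3 st.py s32
```

```text
t 15.25 mould [ 1.  69.6 55.8] Fm [ 2.3  7.6 -1.6] rot [-91.1  -0.4  27.5]
s32 198 147
```

View pics/s32.png

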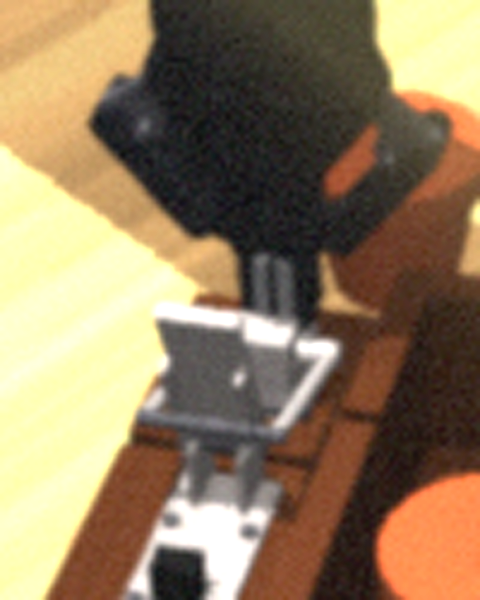

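Lever near 1.3; keep going gently until the wall is felt.

>>> step_arm(
  rows=[
    {"claw": 0,"translation": [0.15,-0.3,0.05],"dr": [-0.1,-0.05,0]},
  ],
)

```text
clock: 15.38
tcp_pos: [495.0, 45.4, 55.7]
tool_rot: [-91.3, -0.4, 27.5]
ft_force: [-2.8, 9.0, 0.6]
gripper_width: -0.2
```

>>> step_arm(
  rows=[
    {"claw": 0,"translation": [0.15,-0.3,0.05],"dr": [-0.1,-0.05,0]},
  ],
)

```text
clock: 15.47
tcp_pos: [495.0, 45.3, 55.6]
tool_rot: [-91.5, -0.5, 27.6]
ft_force: [-2.4, 9.6, 0.5]
gripper_width: 0.2
```

>>> step_arm(
  rows=[
    {"claw": 0,"translation": [0.15,-0.3,0.05],"dr": [-0.1,-0.05,0]},
  ],
)

```text
clock: 15.55
tcp_pos: [495.1, 45.3, 55.5]
tool_rot: [-91.6, -0.5, 27.7]
ft_force: [-2.2, 9.0, -0.1]
gripper_width: -0.2
```

>>> step_arm(
  rows=[
    {"claw": 0,"translation": [0.15,-0.3,0.05],"dr": [-0.1,-0.05,0]},
  ],
)

```text
clock: 15.63
tcp_pos: [495.1, 45.2, 55.3]
tool_rot: [-91.8, -0.6, 27.8]
ft_force: [-3.2, 9.6, 0.2]
gripper_width: 0.1
```

```bash
python3 st.py s33
```

```text
t 15.63 mould [ 1.1 69.  55.3] Fm [ 1.5 10.   0.2] rot [-91.8  -0.6  27.8]
s33 198 147
```

View pics/s33.png

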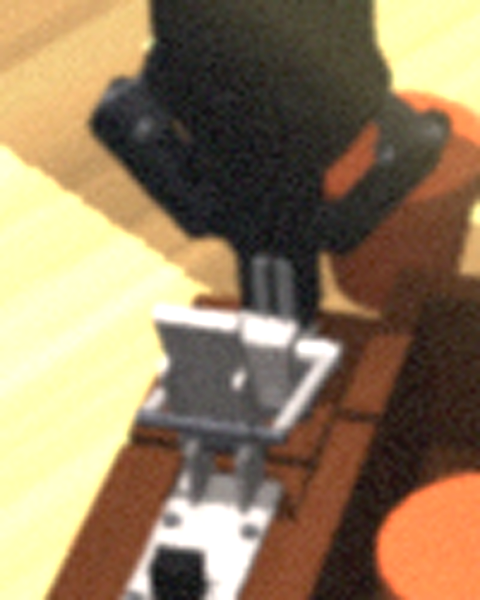

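>>> step_arm(
  rows=[
    {"claw": 0,"translation": [0.2,-0.4,0.05],"dr": [0,0,0]},
  ],
)

```text
clock: 15.77
tcp_pos: [495.2, 45.1, 55.2]
tool_rot: [-91.2, -0.6, 28.0]
ft_force: [-4.3, 12.2, 1.0]
gripper_width: 0.1
```

>>> step_arm(
  rows=[
    {"claw": 0,"translation": [0.2,-0.4,0.05],"dr": [0,0,0]},
  ],
)

```text
clock: 15.85
tcp_pos: [495.1, 45.2, 55.2]
tool_rot: [-90.7, -0.7, 28.1]
ft_force: [-4.0, 12.4, 2.2]
gripper_width: 0.4
```

>>> step_arm(
  rows=[
    {"claw": 0,"translation": [-0.3,0.6,0],"dr": [0,0.1,-0.2]},
    {"claw": 0,"translation": [-0.5,1,0.5],"dr": [0,0,-0.1]},
    {"claw": 0,"translation": [0,0,3],"dr": [0,0,0]},
    {"claw": 0,"translation": [0,0,4],"dr": [0,0,0]},
    {"claw": 0,"translation": [0,0,3],"dr": [0,0,0]},
    {"claw": 0,"translation": [0,0,1.5],"dr": [0,0,0]},
    {"claw": 0,"translation": [0,0,0],"dr": [0,0,0]},
  ],
)

```text
clock: 16.43
tcp_pos: [483.2, 60.5, 178.0]
tool_rot: [-90.3, 0.1, 26.5]
ft_force: [0.1, 0.9, 0.1]
gripper_width: 0.2
```

```bash
python3 st.py s34 t34
```

```text
t 16.43 mould [ -2.8  88.1 178. ] Fm [0.5 0.7 0.1] rot [-90.3   0.1  26.5]
s34 198 147
t34 315 218
```

View pics/s34.png

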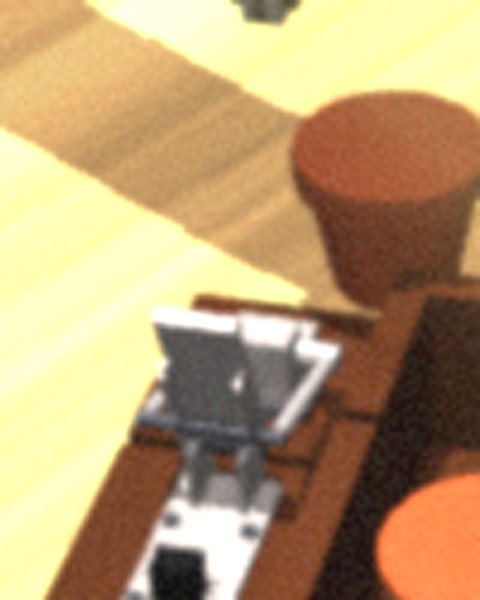

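View pics/t34.png

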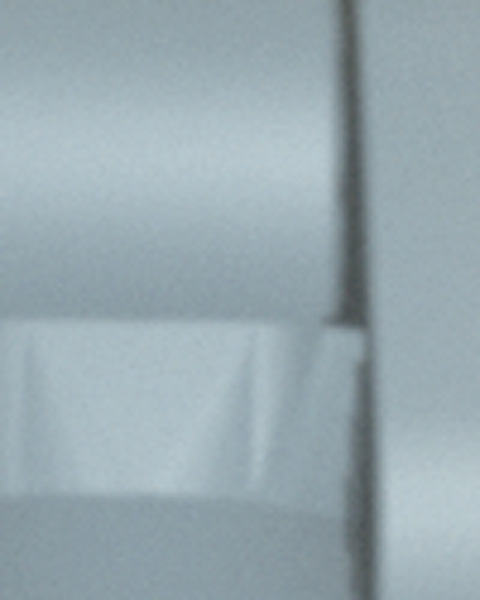

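>>> step_arm(
  rows=[
    {"claw": 0,"translation": [1,-1.7,0],"dr": [0,0,0]},
    {"claw": 0,"translation": [1,-1.7,0],"dr": [0,0,0]},
    {"claw": 0,"translation": [0.6,-1.1,-1],"dr": [0,0,0]},
    {"claw": 0,"translation": [0,0,-2],"dr": [0,0,0]},
    {"claw": 0,"translation": [0,0,-2],"dr": [0,0,0]},
    {"claw": 0,"translation": [0,0,0],"dr": [0,0,0]},
  ],
)

```text
clock: 17.03
tcp_pos: [504.2, 12.6, 113.3]
tool_rot: [-89.9, 0.8, 26.5]
ft_force: [-1.6, 0.9, 0.3]
gripper_width: -0.3
```

```bash
python3 st.py s35
```

```text
t 17.03 mould [ -5.4  35.8 113.3] Fm [-1.   1.5  0.3] rot [-89.9   0.8  26.5]
s35 198 147
```

View pics/s35.png

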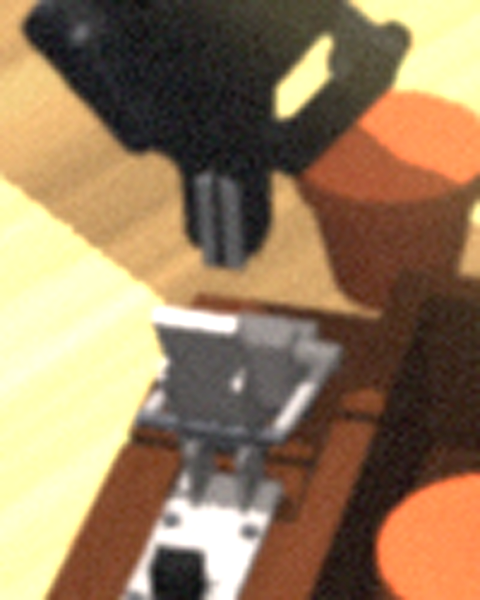

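>>> step_arm(
  rows=[
    {"claw": 0,"translation": [0.7,-0.6,0],"dr": [0,0,0]},
    {"claw": 0,"translation": [0.6,-0.6,0],"dr": [0,0,0]},
    {"claw": 0,"translation": [0,0,0],"dr": [0,0,0]},
  ],
)

```text
clock: 17.33
tcp_pos: [517.2, -0.1, 113.9]
tool_rot: [-89.8, 0.9, 26.5]
ft_force: [0.7, 0.2, -0.7]
gripper_width: -0.2
```

```bash
python3 st.py s36
```

```text
t 17.33 mould [  0.5  18.7 113.9] Fm [ 0.7 -0.1 -0.7] rot [-89.8   0.9  26.5]
s36 198 147
```

View pics/s36.png

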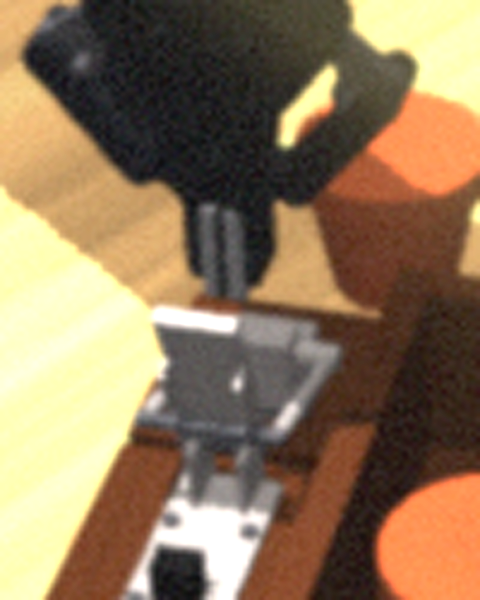

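Run:
```python
from h import *
u,v=238.6,213.2
for z in(138,142,146,150): print(z,w2m(onz("scene",u,v,z)))
for L in (1.0,1.1,1.2,1.3):
    f=np.pi-L; P=68*np.array([np.cos(f),np.sin(f)])+9*np.array([np.sin(f),-np.cos(f)]); Q=68*np.array([np.cos(f),np.sin(f)])-4*np.array([np.sin(f),-np.cos(f)])
    print(L,[((proj("scene",m2w((0,p[0],84+p[1])))[0]-[198,147])*4.8).round() for p in (P,Q)])
t=get_obs()['tcp_pos']+[0,0,24]; print((proj("scene",t)[0]-[198,147])*4.8)
```

```text
138 [ -5.86831052  -0.78018531 138.        ]
142 [ -4.0537638   -5.69876025 142.        ]
146 [ -2.23921707 -10.61733519 146.        ]
150 [ -0.42467034 -15.53591013 150.        ]
1.0 [array([184., 353.]), array([176., 391.])]
1.1 [array([190., 335.]), array([180., 371.])]
1.2 [array([195., 318.]), array([185., 352.])]
1.3 [array([201., 302.]), array([191., 334.])]
[230.39257996 284.65779397]
```

>>> step_arm(
  rows=[
    {"claw": 0,"translation": [0.2,-0.4,0],"dr": [0,0,0]},
    {"claw": 0,"translation": [0.2,-0.3,0],"dr": [0,0,0]},
  ],
)

```text
clock: 17.55
tcp_pos: [522.0, -6.9, 115.3]
tool_rot: [-89.9, 0.8, 26.6]
ft_force: [0.3, 0.1, -0.7]
gripper_width: -0.0
```

>>> step_arm(
  rows=[
    {"claw": 0,"translation": [0.1,-0.2,0],"dr": [0,0,0]},
  ],
)

```text
clock: 17.63
tcp_pos: [523.8, -9.3, 115.9]
tool_rot: [-89.9, 0.7, 26.6]
ft_force: [0.6, -0.6, -0.2]
gripper_width: -0.5
```

>>> step_arm(
  rows=[
    {"claw": 0,"translation": [0.1,-0.2,0],"dr": [0,0,0]},
  ],
)

```text
clock: 17.72
tcp_pos: [525.3, -11.6, 116.4]
tool_rot: [-89.9, 0.7, 26.6]
ft_force: [0.1, 0.0, 1.1]
gripper_width: 0.0
```

>>> step_arm(
  rows=[
    {"claw": 0,"translation": [0.1,-0.2,0],"dr": [0,0,0]},
  ],
)

```text
clock: 17.8
tcp_pos: [526.7, -13.9, 116.7]
tool_rot: [-90.0, 0.7, 26.6]
ft_force: [0.6, -0.4, -0.9]
gripper_width: 0.3
```

```bash
python3 st.py s37
```

```text
t 17.8 mould [  2.8   2.1 116.7] Fm [ 0.4 -0.6 -0.9] rot [-90.    0.7  26.6]
s37 198 147
```

View pics/s37.png

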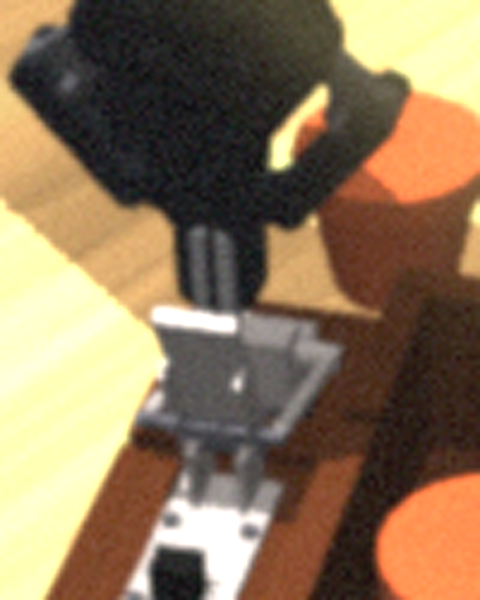

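>>> step_arm(
  rows=[
    {"claw": 0,"translation": [0.05,-0.2,-0.15],"dr": [0,0,0]},
  ],
)

```text
clock: 17.93
tcp_pos: [527.7, -16.2, 115.5]
tool_rot: [-90.0, 0.6, 26.6]
ft_force: [-0.6, -0.6, 0.4]
gripper_width: -0.1
```

>>> step_arm(
  rows=[
    {"claw": 0,"translation": [0.05,-0.2,-0.15],"dr": [0,0,0]},
  ],
)

```text
clock: 18.02
tcp_pos: [528.2, -18.4, 114.0]
tool_rot: [-90.0, 0.6, 26.6]
ft_force: [-0.1, 0.6, 0.5]
gripper_width: 0.2
```

>>> step_arm(
  rows=[
    {"claw": 0,"translation": [0.1,-0.2,-0.1],"dr": [0,0,0]},
  ],
)

```text
clock: 18.1
tcp_pos: [529.1, -20.1, 113.1]
tool_rot: [-89.9, 0.6, 26.6]
ft_force: [-1.4, 2.1, 4.4]
gripper_width: -0.1
```

```bash
python3 st.py s38
```

```text
t 18.1 mould [  2.2  -4.5 113.1] Fm [-0.3  2.5  4.4] rot [-89.9   0.6  26.6]
s38 198 147
```

View pics/s38.png

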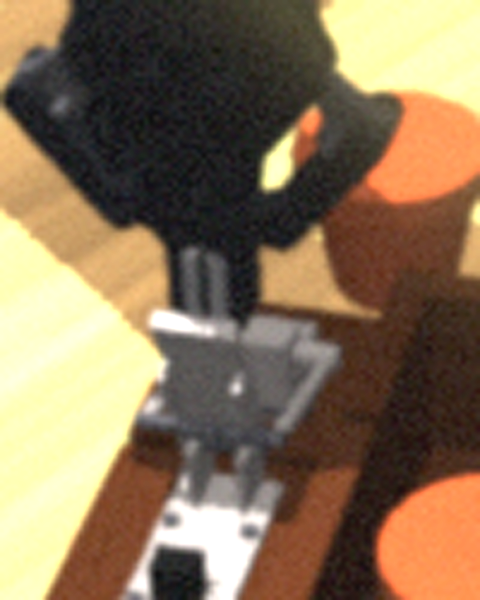

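>>> step_arm(
  rows=[
    {"claw": 0,"translation": [0.1,-0.3,-0.05],"dr": [0,0,0]},
  ],
)

```text
clock: 18.23
tcp_pos: [530.0, -22.3, 112.5]
tool_rot: [-89.8, 0.5, 26.6]
ft_force: [-0.6, 4.5, 2.0]
gripper_width: 0.2
```

>>> step_arm(
  rows=[
    {"claw": 0,"translation": [0.1,-0.3,-0.05],"dr": [0,0,0]},
  ],
)

```text
clock: 18.32
tcp_pos: [531.0, -24.1, 112.0]
tool_rot: [-89.7, 0.5, 26.7]
ft_force: [0.0, 6.2, 0.9]
gripper_width: 0.6
```

>>> step_arm(
  rows=[
    {"claw": 0,"translation": [0.1,-0.3,-0.05],"dr": [0,0,0]},
  ],
)

```text
clock: 18.4
tcp_pos: [531.9, -25.8, 111.3]
tool_rot: [-89.5, 0.4, 26.7]
ft_force: [0.2, 6.2, 2.0]
gripper_width: -0.1
```

```bash
python3 st.py s39
```

```text
t 18.4 mould [  2.1 -10.9 111.3] Fm [2.9 5.5 2. ] rot [-89.5   0.4  26.7]
s39 198 147
```

View pics/s39.png

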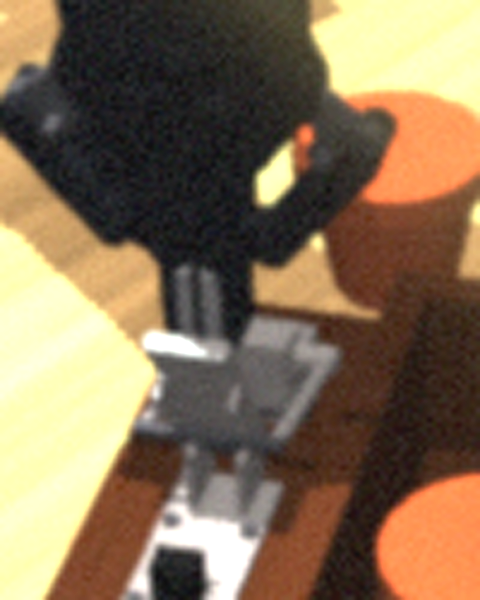

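>>> step_arm(
  rows=[
    {"claw": 0,"translation": [0.1,-0.3,-0.1],"dr": [-0.1,0,0]},
    {"claw": 0,"translation": [0.1,-0.3,-0.1],"dr": [-0.1,0,0]},
  ],
)

```text
clock: 18.62
tcp_pos: [533.9, -30.0, 109.2]
tool_rot: [-90.1, 0.7, 26.8]
ft_force: [-2.2, 6.7, 4.4]
gripper_width: 0.2
```

>>> step_arm(
  rows=[
    {"claw": 0,"translation": [0.1,-0.3,-0.15],"dr": [-0.1,0,0]},
    {"claw": 0,"translation": [0.1,-0.3,-0.15],"dr": [-0.1,0,0]},
  ],
)

```text
clock: 18.78
tcp_pos: [535.9, -34.3, 106.8]
tool_rot: [-90.8, 1.0, 26.8]
ft_force: [-1.7, 5.0, 4.7]
gripper_width: -0.2
```

```bash
python3 st.py s40
```

```text
t 18.78 mould [  1.9 -20.3 106.8] Fm [0.8 5.2 4.7] rot [-90.8   1.   26.8]
s40 198 147
```

View pics/s40.png

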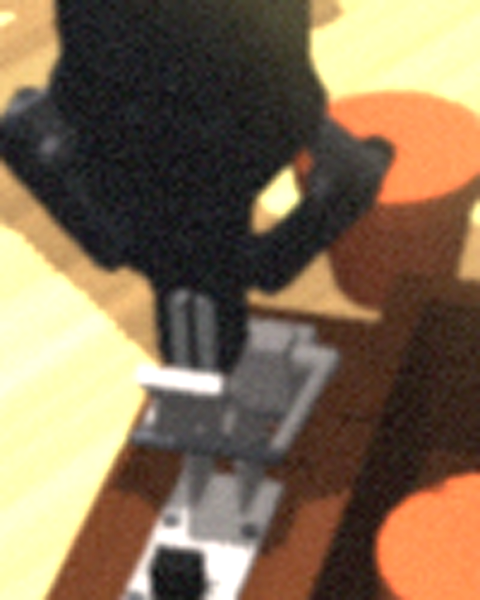

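>>> step_arm(
  rows=[
    {"claw": 0,"translation": [0.1,-0.25,-0.2],"dr": [-0.05,0,0]},
    {"claw": 0,"translation": [0.1,-0.25,-0.2],"dr": [-0.05,0,0]},
  ],
)

```text
clock: 19.0
tcp_pos: [538.0, -38.3, 103.8]
tool_rot: [-91.2, 1.2, 26.9]
ft_force: [-2.4, 4.2, 6.4]
gripper_width: 0.2
```

>>> step_arm(
  rows=[
    {"claw": 0,"translation": [0.1,-0.25,-0.25],"dr": [-0.05,0,0]},
    {"claw": 0,"translation": [0.1,-0.25,-0.25],"dr": [-0.05,0,0]},
  ],
)

```text
clock: 19.17
tcp_pos: [540.0, -42.7, 100.0]
tool_rot: [-91.6, 1.4, 27.0]
ft_force: [-1.4, 4.3, 5.9]
gripper_width: 0.2
```

```bash
python3 st.py s41
```

```text
t 19.17 mould [  1.9 -29.6 100. ] Fm [0.7 4.4 5.9] rot [-91.6   1.4  27. ]
s41 198 147
```

View pics/s41.png

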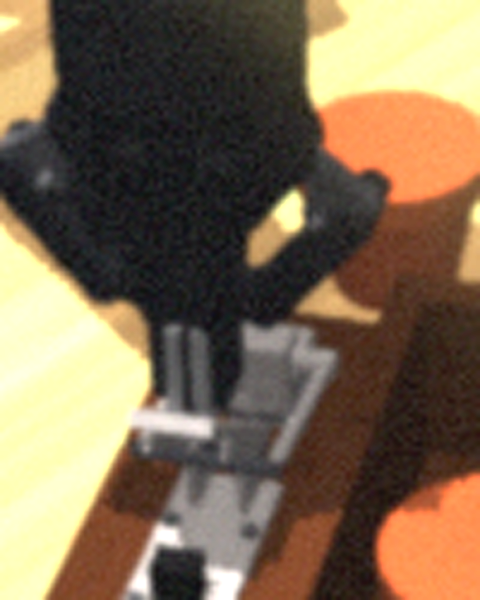

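>>> step_arm(
  rows=[
    {"claw": 0,"translation": [0.1,-0.2,-0.25],"dr": [0,-0.1,0]},
    {"claw": 0,"translation": [0.1,-0.2,-0.3],"dr": [0,0,0]},
  ],
)

```text
clock: 19.38
tcp_pos: [542.4, -46.7, 95.3]
tool_rot: [-91.9, 0.9, 27.0]
ft_force: [-1.7, 2.2, 5.1]
gripper_width: 0.1
```

>>> step_arm(
  rows=[
    {"claw": 0,"translation": [0.05,-0.15,-0.3],"dr": [0,0,0]},
    {"claw": 0,"translation": [0.05,-0.15,-0.3],"dr": [0,0,0]},
  ],
)

```text
clock: 19.55
tcp_pos: [544.1, -50.2, 90.3]
tool_rot: [-91.9, 0.8, 27.0]
ft_force: [-1.1, 2.2, 4.0]
gripper_width: -0.4
```

```bash
python3 st.py s42
```

```text
t 19.55 mould [  2.1 -38.2  90.3] Fm [0.  2.5 4. ] rot [-91.9   0.8  27. ]
s42 198 147
```

View pics/s42.png

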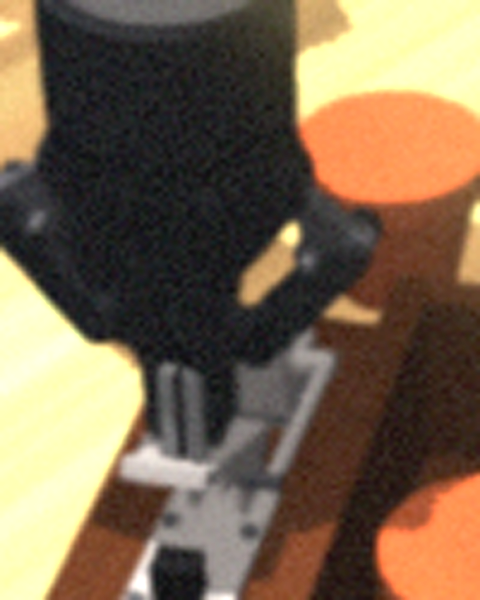

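>>> step_arm(
  rows=[
    {"claw": 0,"translation": [0,-0.1,-0.3],"dr": [0,0,0]},
    {"claw": 0,"translation": [0,-0.1,-0.3],"dr": [0,0,0]},
  ],
)

```text
clock: 19.77
tcp_pos: [545.6, -53.3, 84.4]
tool_rot: [-92.1, 0.7, 27.0]
ft_force: [1.0, 0.8, 2.8]
gripper_width: 0.2
```

>>> step_arm(
  rows=[
    {"claw": 0,"translation": [0,-0.05,-0.3],"dr": [0,0,0]},
  ],
)

```text
clock: 19.85
tcp_pos: [546.3, -54.5, 81.4]
tool_rot: [-92.2, 0.7, 27.0]
ft_force: [0.4, 0.0, 2.6]
gripper_width: 0.2
```

>>> step_arm(
  rows=[
    {"claw": 0,"translation": [0,0,-0.25],"dr": [0,0,0]},
  ],
)

```text
clock: 19.93
tcp_pos: [546.7, -55.4, 78.6]
tool_rot: [-92.3, 0.7, 26.9]
ft_force: [0.6, -1.1, 1.5]
gripper_width: 0.0
```

```bash
python3 st.py s43
```

```text
t 19.93 mould [  2.1 -44.   78.6] Fm [ 0.1 -1.2  1.5] rot [-92.3   0.7  26.9]
s43 198 147
```

View pics/s43.png

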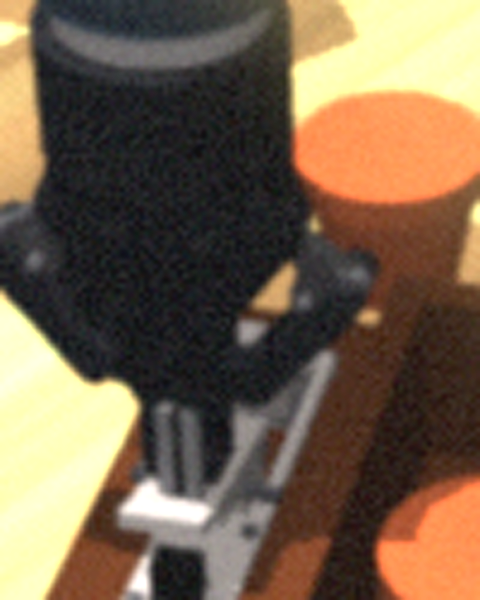

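>>> step_arm(
  rows=[
    {"claw": 0,"translation": [0,0,-0.2],"dr": [0,0,0]},
  ],
)

```text
clock: 20.07
tcp_pos: [546.1, -55.6, 75.7]
tool_rot: [-92.2, 0.7, 26.9]
ft_force: [0.4, -0.8, -0.5]
gripper_width: 0.2
```

>>> step_arm(
  rows=[
    {"claw": 0,"translation": [0,0,-0.2],"dr": [0,0,0]},
  ],
)

```text
clock: 20.15
tcp_pos: [545.5, -55.6, 73.0]
tool_rot: [-92.2, 0.8, 26.9]
ft_force: [-1.3, -0.3, -0.9]
gripper_width: -0.0
```

>>> step_arm(
  rows=[
    {"claw": 0,"translation": [0,0,-0.15],"dr": [0,0,0]},
  ],
)

```text
clock: 20.23
tcp_pos: [544.8, -55.5, 70.7]
tool_rot: [-92.1, 0.9, 26.9]
ft_force: [0.0, -0.3, 0.2]
gripper_width: -0.1
```

>>> step_arm(
  rows=[
    {"claw": 0,"translation": [0,0,-0.1],"dr": [0,0,0]},
  ],
)

```text
clock: 20.32
tcp_pos: [544.5, -55.5, 69.3]
tool_rot: [-92.1, 0.9, 26.9]
ft_force: [-1.8, 0.9, 12.2]
gripper_width: 0.3
```

>>> step_arm(
  rows=[
    {"claw": 0,"translation": [0,0,-0.05],"dr": [0,0,0]},
  ],
)

```text
clock: 20.4
tcp_pos: [544.4, -55.5, 69.3]
tool_rot: [-92.1, 0.9, 26.9]
ft_force: [-2.5, 0.9, 10.6]
gripper_width: 0.1
```

>>> step_arm(
  rows=[
    {"claw": 0,"translation": [0,0,-0.07],"dr": [0,0,0]},
  ],
)

```text
clock: 20.48
tcp_pos: [544.5, -55.5, 69.4]
tool_rot: [-92.2, 0.9, 26.9]
ft_force: [-2.2, 0.5, 8.0]
gripper_width: 0.1
```

```bash
python3 st.py s44
```

```text
t 20.48 mould [  0.1 -43.1  69.4] Fm [-1.7  1.5  8. ] rot [-92.2   0.9  26.9]
s44 198 147
```

View pics/s44.png

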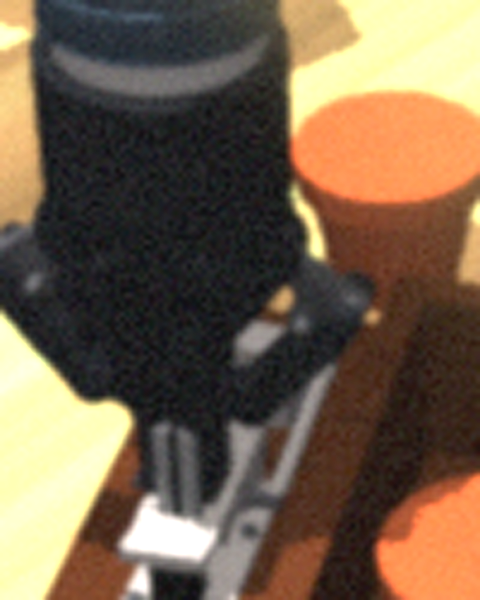

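>>> step_arm(
  rows=[
    {"claw": 0,"translation": [0,0,-0.1],"dr": [0,0,0]},
  ],
)

```text
clock: 20.62
tcp_pos: [544.5, -55.5, 69.3]
tool_rot: [-92.2, 0.9, 26.9]
ft_force: [-2.2, 1.0, 9.4]
gripper_width: -0.0
```

>>> step_arm(
  rows=[
    {"claw": 0,"translation": [0,0,-0.12],"dr": [0,0,0]},
  ],
)

```text
clock: 20.7
tcp_pos: [544.6, -55.5, 69.3]
tool_rot: [-92.2, 0.9, 26.9]
ft_force: [-3.6, -0.3, 11.3]
gripper_width: -0.1
```

>>> step_arm(
  rows=[
    {"claw": 0,"translation": [0,0,0.3],"dr": [0,0,0]},
    {"claw": 0,"translation": [0,0,1.5],"dr": [0,0,0]},
    {"claw": 0,"translation": [0,0,3],"dr": [0,0,0]},
    {"claw": 0,"translation": [0,0,3],"dr": [0,0,0]},
    {"claw": 0,"translation": [0,0,3],"dr": [0,0,0]},
    {"claw": 0,"translation": [-2,2,1],"dr": [0,0,0]},
    {"claw": 0,"translation": [-2,3,0],"dr": [0,0,0]},
    {"claw": 0,"translation": [-2,3,0],"dr": [0,0,0]},
    {"claw": 0,"translation": [-2,3,0],"dr": [0,0,0]},
    {"claw": 0,"translation": [0,0,0],"dr": [0,0,0]},
  ],
)

```text
clock: 21.53
tcp_pos: [458.6, 57.3, 191.1]
tool_rot: [-92.0, 1.0, 26.7]
ft_force: [-0.8, -0.4, -0.1]
gripper_width: 0.1
```

>>> step_arm(
  rows=[
    {"claw": 0,"translation": [-1,3,0],"dr": [0,0,0]},
    {"claw": 0,"translation": [-1,3,0],"dr": [0,0,0]},
    {"claw": 0,"translation": [-1,3,0],"dr": [0,0,0]},
    {"claw": 0,"translation": [-1,3,0],"dr": [0,0,0]},
    {"claw": 0,"translation": [0,0,0],"dr": [0,0,0]},
  ],
)

```text
clock: 21.95
tcp_pos: [415.6, 181.2, 190.9]
tool_rot: [-92.0, 1.0, 26.6]
ft_force: [-0.3, -0.7, 0.1]
gripper_width: -0.3
```

```bash
python3 st.py s45 t45; python3 -c "
from h import *
cv2.imwrite('pics/t45f.png',snapshot('top')[:,:,::-1])"
```

```text
t 21.95 mould [ -9.2 226.2 190.9] Fm [-0.6 -0.5  0.1] rot [-92.    1.   26.6]
s45 198 147
t45 315 218
```

View pics/s45.png

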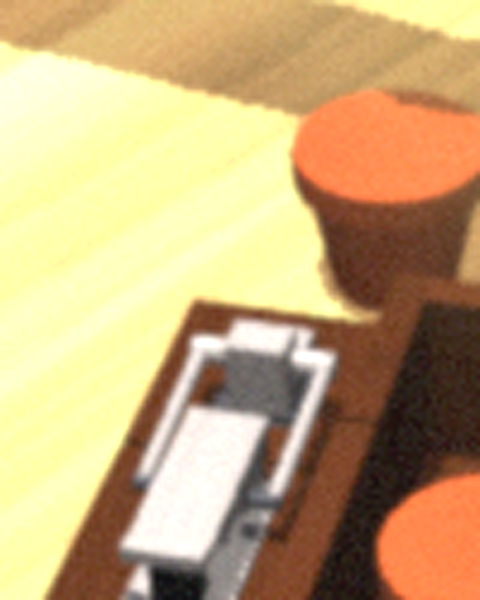

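View pics/t45.png

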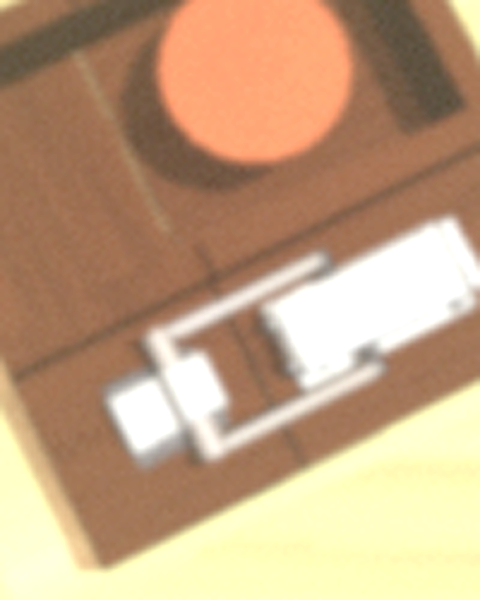

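View pics/t45f.png

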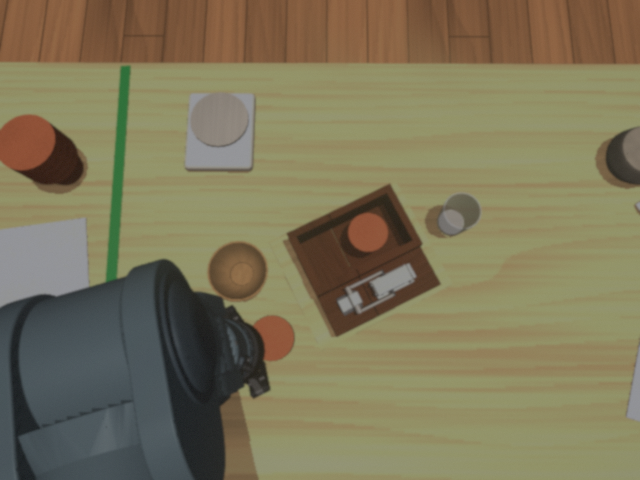

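Run:
```python
from h import *
im=cv2.imread('pics/s45.png')[390:600,90:300]; cv2.imwrite('pics/s45z.png',cv2.resize(im,None,fx=2.8,fy=2.8,interpolation=2))
for L in (0,0.05,0.1,0.15):
    f=np.pi-L; e=np.array([np.cos(f),np.sin(f)]);n=np.array([np.sin(f),-np.cos(f)])
    for off in(8,10,-4):
        P=68*e+off*n; print(L,off,[((proj("scene",m2w((x,P[0],84+P[1])))[0]-[198,147])*4.8).round(1) for x in(-14,14)],((proj("top",m2w((0,P[0],84+P[1])))[0]-[315,218])*4.8).round(1))
```

```text
0 8 [array([119.5, 551.3]), array([202.6, 563.8])] [463.2 252.8]
0 10 [array([118.9, 546.7]), array([202.2, 559.2])] [464.1 252. ]
0 -4 [array([122.8, 578.4]), array([205.2, 590.9])] [458.  257.4]
0.05 8 [array([119. , 542.5]), array([202.3, 555. ])] [463.5 252. ]
0.05 10 [array([118.5, 537.7]), array([202. , 550.2])] [464.2 251.3]
0.05 -4 [array([121.7, 571. ]), array([204.4, 583.5])] [459.8 256. ]
0.1 8 [array([118.7, 533.5]), array([202.2, 545.9])] [463.5 251.4]
0.1 10 [array([118.3, 528.5]), array([201.9, 540.9])] [463.9 250.9]
0.1 -4 [array([120.8, 563.2]), array([203.7, 575.7])] [461.1 254.7]
0.15 8 [array([118.6, 524.1]), array([202.2, 536.6])] [463.  251.1]
0.15 10 [array([118.3, 518.9]), array([202.1, 531.4])] [463.1 250.7]
0.15 -4 [array([120.1, 555. ]), array([203.2, 567.5])] [462.  253.6]
```

View pics/s45z.png

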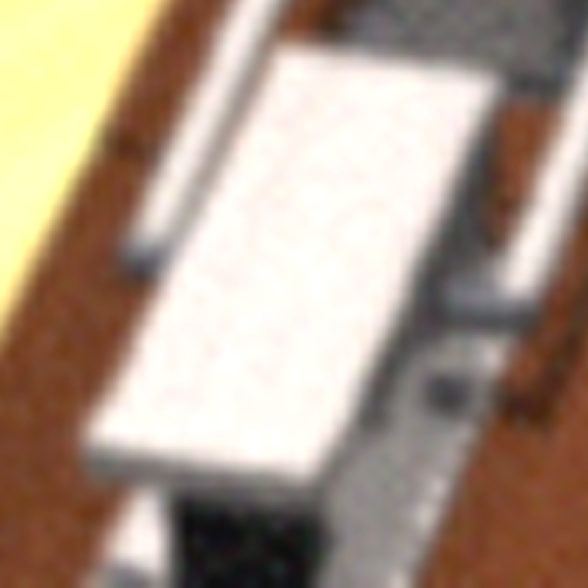

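```bash
python3 -c "
from plant import *
print(get_obs()['ft_force'], job_done())"
```

```text
the job is handed in; nothing more can be done
[ 1.03125136 -0.86617384 -0.40270571] None
```

The latch is closed and the job is handed in, at about 22 s of the 72 s allowed.

**What I did:**
- I pushed the lever forward to its stop with the closed fingers and laid the loop's bar on the hook's saddle.
- I pushed the bar about 16 mm from behind until it stopped on the wall under the nose. The lever leaned back to about 1.3 rad as this happened.
- I then pressed the handle over centre and down onto its bumper, with about 12 N at the end. Several presses from 8 to 12 N moved it no further.
- Finally I lifted off and drove the arm clear.

**Last checks, after letting go:**
- **Lever:** the handle's end edge matches a lever angle of 0, to within about 0.03 rad in the scene picture. It stayed there after release.
- **Bar:** the loop's bar lies under the nose in both views.
- **Gap:** it has narrowed to a hairline in the top view; I judged this by eye and did not measure it.
- **Pot, bowl and cup:** they appear in their starting places in the top view, also judged by eye.
- **Contact:** the wrist force was about zero with the tool 190 mm up, so nothing was being touched.

**Did not go as expected:**
- The largest force I read was about 22 N, when the bar landed on the saddle. That is close to the 25 N limit, and readings came only at the end of each move.
- In the pictures the fingertips end about 20 to 25 mm above the reported TCP. I allowed for this, and contact heights agreed with it.
- While finding the height to push the bar, I touched the end of the hook lightly with about 2 N.

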